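# Weigh out frozen portions from the bottom crate of a stack

### The arm

A 6-joint arm with a two-finger parallel gripper is mounted at the origin on the work surface; the furniture and walls round the work are solid. World frame = base frame: x ahead of the robot, y to its left, z up, the work surface at z = 0. Lengths are in m, angles in rad, forces in N, time in s.
With the tool pointing down it reaches from about 0.35 to 0.85 m from the base axis. Payload 8.1 kg.
Tool frame: the origin (TCP) lies at the very end of the fingers, on their centre line; the grasp point (between the pads) lies grip_depth behind it (grip_depth is the distance from the TCP to the grasp point, in m); z points along the fingers, y is the line along which they close (so a half turn about z gives the same grasp; the last joint's range is limited). The gripper opens to 93 mm and grips with 3 to 60 N. Pads are 15 mm wide; open, the fingers measure 128 mm over their backs; the gripper's body (75 mm by 188 mm) begins 65 mm behind the grasp point.
Start: joints at [1.018, 0.13, 1.488, -0, 1.523, -0.085], TCP at [0.271, 0.536, 0.219] pointing down, gripper open.
Joint ranges: [-2.96, 2.96], [-0.89, 2.26], [0.02, 2.5], [-1.34, 4.48], [0, 2.73], [-2.66, 2.66]. Speed limits (rad/s): [2.39, 2.39, 2.79, 3.14, 3.14, 3.14].

### API

Orientations are given as a unit quaternion [w, x, y, z].
In Python, from plant import * gives the robot as it stands.
- The arm moves only by the shell command python3 -m pendant 'ROWS' [FORCE]. ROWS is JSON, a list of rows, each an object with "delta_pos": the shift along the tool's x, y, z in cm, a list of three; "delta_rot": the turn, a rotation vector about the tool's x, y, z in rad, a list of three; "hand": the opening, from 0 (shut) to 1 (fully open). In form: [{"delta_pos": [tx, ty, tz], "delta_rot": [rx, ry, rz], "hand": hand}, ...]. A call has 1 to 20 rows; each row is the pose to reach, as a shift and turn from the pose commanded when the call began, along the tool's axes at that moment; what a row does not reach only later rows make up. A row lasts 1/12 s, in which the tool goes at most 41.7 mm and 7.16 degrees, less where a joint would pass 70% of its speed; a pose out of reach is approached as far as the arm can. A call with a gripper value outside its range is refused whole. The fingers move at their own pace and stop on an object; FORCE is the grip in N (left out, the last holds). Time passes only in rows, so rows that repeat a pose let the fingers close. It gives the time, the measured TCP pose, the force, the opening and the grip force at its end, in the units of the state.
- sense(): the state, without advancing time (a new reading comes with each control period).
- camera(name): name is "side" or "top"; returns (picture, depth): 384x512x3 uint8, red, green, blue; 384x512 float32, m along the optical axis (not along the pixel's ray), 0 where there is no reading.
- get_calibration(name): a dict with "intrinsics" (3x3 intrinsics, pixels), "camera_from_world" (4x4, takes a point from world to camera coordinates). Camera axes: x right, y up, looking along -z (the intrinsics and any distortion apply to the point x, -y, -z); pixel columns grow to the right and rows downward; lengths in m; the calibration is good to about 2 mm. A picture is of the moment at which its call begins. get_calibration takes no time and is no camera call.
- job_done(): hands the job in; it is judged then, once.
Trained networks look in the newest picture that a camera, given by its name, has taken for a name from the list of things; names that differ only in an ending like _2 or _b are one class to them, and where a whole thing is asked for, a point or a joint stands for the part that bears it (a point fixed in the world has none). Each returns a list of dicts, best first, with "score" (0 to 1); they miss things now and then, are a little off and sometimes report something else, mostly with a low value. They report only what shows in the picture. A call takes as long as a camera call.
- masks_of(camera, name): "pixels" (384x512 bool, what is visible of it) and "bbox" ([centre column, centre row, width, height] in pixels, round what is visible of it).
The state is a dict: "clock": time; "qpos": joint angles; "dq": joint speeds; "tau": joint torques, N m; "tcp_pos": TCP position; "ee_rot": TCP orientation; "contact_force": force on the tool from outside, world axes, zero at the start; "torque": the same for the moment, N m; "finger_gap": opening from 0.0 (shut) to 1.0 (fully open); "gripper_force": force on a finger pad.
Only numpy, scipy, OpenCV 4.12 (cv2) and the standard library are available. Lean on these libraries where they do the work, as an engineer would, in place of code of your own. Each camera call takes 0.05 s, during which the arm holds its last target. There are 200 camera calls.

### The job

Make up a weighed order of frozen fish portions on the pan of the dial scale: it takes the one or two left over in the green tray and as many from the open crate at the bottom of the stack as bring the needle to stand between 6 o'clock and 8 o'clock; the rest stay in the crate. To get at the crate, lift the two lidded boxes off by their carrying bars and set them aside; when the weight is right, close the stack again as it was, the deep box squarely seated on the crate and the shallow box on the deep one. Keep the crate where it is, carry the boxes upright and leave the other things on the table alone.

Things in the scene. Friction and masses are not known exactly. Their poses are not given: they have to be found in the camera images.
- crate_mouth (a point): Open white crate under the stack, 164 (its x) x 244 (its y) x 58 mm, walls 6, floor 5 mm thick, 1.5 kg. Point: centre of its mouth at rim height, 58 mm above the table. Mouth 152 x 232 mm, like the rims on the boxes' lids: a box's foot (8 mm deep, 142 x 222 mm) drops inside the rim below it and the shoulder round the foot rests on that rim. Either way round fits.
- deep_box_bar (a point): Closed stacking box, white, grey lid, 164 (its x) x 244 (its y) x 90 mm, 0.7 kg, middle of the stack. Point: centre of its grey carrying bar, 69 mm above the underside, 21 mm below the top rim. Bar: along x, 16 mm wide, 18 high, in a well 84 (x) x 150 (y) mm sunk in the lid, floor 35 mm below the point; pinch it across y from above. Seated on the crate, the point is 61 mm above the crate's rim.
- shallow_box_bar (a point): Closed stacking box, white, grey lid, 164 (its x) x 244 (its y) x 66 mm, 0.5 kg, top of the stack. Point: centre of its grey carrying bar, 45 mm above the underside, 21 mm below the top rim. Bar: along x, 16 mm wide, 18 high, in a well 84 (x) x 150 (y) mm sunk in the lid, floor 31 mm below the point; pinch it across y from above. Seated on the deep box, the point is 58 mm above the deep box's point.
- portion_1_mid (a point): Hard-frozen salmon portion, a rounded block 66 (its x) x 36 (its y) x 36 mm high with a dark skin underside, 85 to 130 g (each differs). The point is its centre, 18 mm above its underside. May be absent; else it starts on the crate floor, its x axis roughly along the crate's x, with at least 25 mm free on either side of its 36 mm width.
- portion_2_mid (a point): Hard-frozen salmon portion, a rounded block 66 (its x) x 36 (its y) x 36 mm high with a dark skin underside, 85 to 130 g (each differs). The point is its centre, 18 mm above its underside. May be absent; else it starts on the crate floor, its x axis roughly along the crate's x, with at least 25 mm free on either side of its 36 mm width.
- portion_3_mid (a point): Hard-frozen salmon portion, a rounded block 66 (its x) x 36 (its y) x 36 mm high with a dark skin underside, 85 to 130 g (each differs). The point is its centre, 18 mm above its underside. May be absent; else it starts on the crate floor, its x axis roughly along the crate's x, with at least 25 mm free on either side of its 36 mm width.
- portion_4_mid (a point): Hard-frozen salmon portion, a rounded block 66 (its x) x 36 (its y) x 36 mm high with a dark skin underside, 85 to 130 g (each differs). The point is its centre, 18 mm above its underside. May be absent; else it starts on the crate floor, its x axis roughly along the crate's x, with at least 25 mm free on either side of its 36 mm width.
- portion_5_mid (a point): Hard-frozen salmon portion, a rounded block 66 (its x) x 36 (its y) x 36 mm high with a dark skin underside, 85 to 130 g (each differs). The point is its centre, 18 mm above its underside. May be absent; else it starts on the crate floor, its x axis roughly along the crate's x, with at least 25 mm free on either side of its 36 mm width.
- portion_6_mid (a point): Hard-frozen salmon portion, a rounded block 66 (its x) x 36 (its y) x 36 mm high with a dark skin underside, 85 to 130 g (each differs). The point is its centre, 18 mm above its underside. May be absent; else it is one of the leftovers and starts on the floor of the green tray, 6 mm above the table.
- portion_7_mid (a point): Hard-frozen salmon portion, a rounded block 66 (its x) x 36 (its y) x 36 mm high with a dark skin underside, 85 to 130 g (each differs). The point is its centre, 18 mm above its underside. May be absent; else it is one of the leftovers and starts on the floor of the green tray, 6 mm above the table.
- green_tray: Pale green plastic tray, 280 (its x) x 200 (its y) x 70 mm, sloping walls, flat floor about 195 x 120 mm and 6 mm thick; it holds the leftovers and stands fast. Origin under its centre.
- scale_pan (a point): White spring dial scale, 195 x 195 x 181 mm, which stands fast; the point is the centre of its round pan (radius 97 mm) at the level on which things rest, 181 mm above the table with the pan unloaded. The dial is on the front, which looks along this point's -x axis, towards the robot.
- table_scale_needle (a joint): Needle of the scale, rad, clockwise as seen from the front: 0 = 12 o'clock (empty pan), 3.14 = 6 o'clock (about 420 g), 4.19 = 8 o'clock (about 560 g), 6.11 = full load. It follows the pan: 0.75 rad for 100 g.
- table_scale_pan (a joint): How far the pan has sunk on its spring, m: 0 empty, about 1 mm for every 100 g, end stop at 0.008.
- shears: Bystander, to be left alone: kitchen shears, 206 x 84 x 11 mm, black handles; origin under its centre.
- tasting_spoon: Bystander, to be left alone: steel teaspoon, 134 x 27 x 13 mm; origin under its centre.
- marker_a: Bystander, to be left alone: white marker pen, 135 x 17 x 16 mm; origin under its centre.

How it is judged:
By the outcome, as a careful person would: the job done as asked, in the order asked, and still so for the second after the job is handed in, with the robot touching nothing.
Of portion_1, portion_2, portion_3, portion_4, portion_5 only 4 to 5 are there at a start; the rules pass over those that are not, and their reading is None.
Of portion_6, portion_7 only 1 to 2 are there at a start; the rules pass over those that are not, and their reading is None.
At some moment in a run one of deep_box, shallow_box may be knocked a few centimetres aside while the robot is not near it.
It also fails if it takes over 210 s, if anything falls off the work surface, if the arm or the gripper's body presses on something with over 40 N, if the wrist force passes 120 N, or if a joint passes its speed limit or range.

## Working session

There is one attempt and no reset: what is moved stays moved. The work goes in short steps, Python scripts to look and compute and a shell command to move; the robot and the scene stay as the last step left them, time stands still between calls to the robot, and variables do not carry over. Pictures are saved under pics/ and viewed, at most 14 in all, crops included, and the job is handed in when it is done.

```bash
ls; mkdir -p pics
python3 - <<'E'
from plant import *
import cv2,numpy as np
s=sense(); print({k:np.round(v,3).tolist() for k,v in s.items()})
try: print(grip_depth)
except Exception as e: print(e)
ims=[]
for n in("top","side"):
    p,d=camera(n); ims.append(p); c=get_calibration(n); print(n,np.round(c["intrinsics"],1).tolist(),np.round(c["camera_from_world"],3).tolist(),[k for k in c])
cv2.imwrite("pics/a.png",cv2.resize(ims[0],(780,585))[:,:,::-1]);cv2.imwrite("pics/b.png",cv2.resize(ims[1],(780,585))[:,:,::-1])
E
```

```text
pics
{'clock': 0.0, 'qpos': [1.018, 0.131, 1.489, 0.0, 1.523, -0.085], 'dq': [-0.001, 0.001, -0.001, 0.0, 0.001, -0.0], 'tau': [-0.001, -55.986, -49.174, 0.077, 0.036, -0.0], 'tcp_pos': [0.27, 0.535, 0.218], 'ee_rot': [-0.0, 0.232, 0.973, -0.001], 'contact_force': [0.251, 0.357, 0.076], 'torque': [-0.032, 0.033, -0.017], 'gripper_force': 0.0, 'finger_gap': 0.998}
0.0188
top [[387.2, 0.0, 257.2], [0.0, 387.2, 192.1], [0.0, 0.0, 1.0]] [[0.018, -1.0, 0.015, -0.212], [0.982, 0.02, 0.186, -0.593], [-0.186, 0.011, 0.982, -1.064], [0.0, 0.0, 0.0, 1.0]] ['intrinsics', 'camera_from_world']
side [[394.1, 0.0, 248.6], [0.0, 394.1, 186.6], [0.0, 0.0, 1.0]] [[0.887, -0.462, 0.012, -0.589], [0.341, 0.672, 0.657, -0.169], [-0.311, -0.578, 0.754, -0.97], [0.0, 0.0, 0.0, 1.0]] ['intrinsics', 'camera_from_world']
```

View pics/a.png

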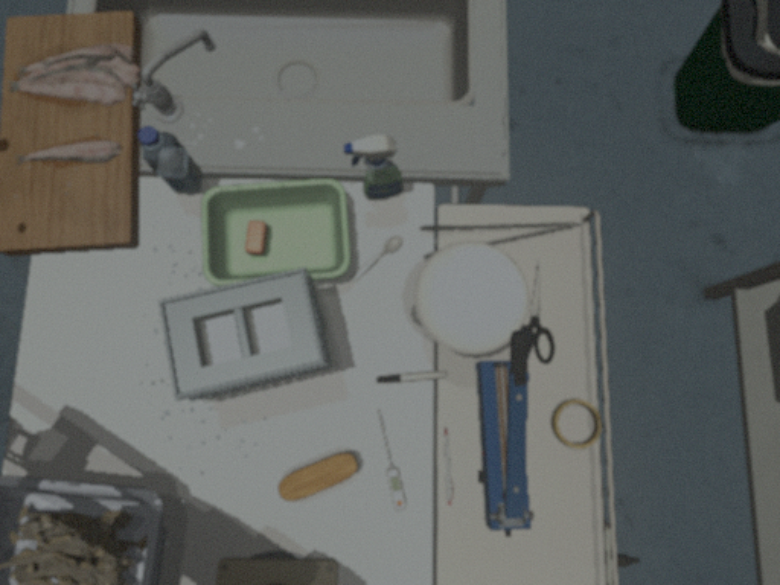

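View pics/b.png

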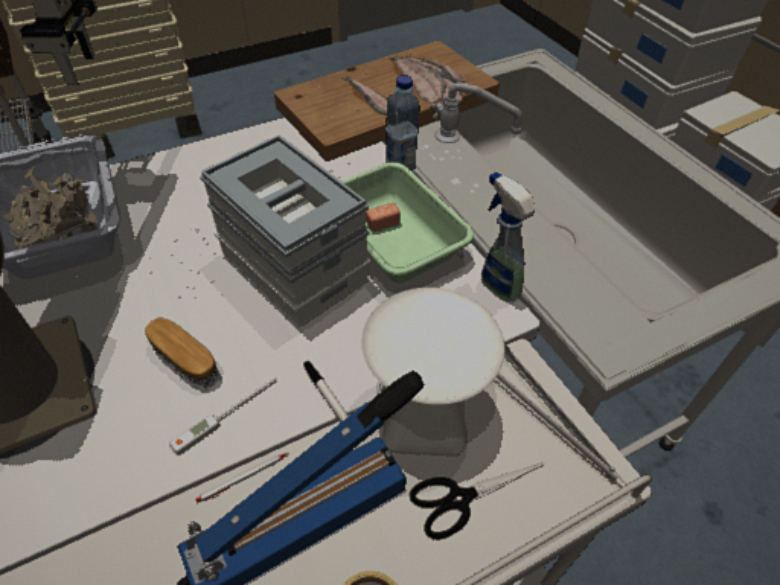

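```bash
cat > h.py <<'E'
from plant import *
import cv2,numpy as np
def cloud(n):
    p,d=camera(n); c=get_calibration(n); K=c["intrinsics"]; T=np.linalg.inv(c["camera_from_world"])
    v,u=np.mgrid[:384,:512]
    X=np.stack([(u-K[0,2])/K[0,0]*d,-(v-K[1,2])/K[1,1]*d,-d],-1)@T[:3,:3].T+T[:3,3]
    X[d==0]=np.nan
    return p,X
def rect(P):
    (c,s,a)=cv2.minAreaRect((P[:,:2]*1000).astype(np.float32)); return np.round(c,1),np.round(s,1),round(a,1)
def save(p,f,crop=None,size=(780,585)):
    if crop: p=p[crop[1]:crop[3],crop[0]:crop[2]]
    cv2.imwrite("pics/"+f,cv2.resize(p,size,interpolation=cv2.INTER_CUBIC)[:,:,::-1])
E
python3 - <<'E'
from h import *
p,X=cloud("top")
for n in ["shallow_box_bar","deep_box_bar","crate_mouth","portion_1_mid","green_tray","scale_pan","shears","tasting_spoon","marker_a"]:
    for m in masks_of("top",n)[:3]:
        P=X[m["pixels"]]; P=P[~np.isnan(P[:,0])]
        print(n,round(m["score"],2),np.round(m["bbox"]),np.round(np.median(P,0),3),"z90",np.round(np.percentile(P[:,2],[2,50,95]),3),rect(P))
        if n=="shallow_box_bar":
            zt=np.percentile(P[:,2],95);Q=P[P[:,2]>zt-.012];print(zt,rect(Q))
# orthographic height+colour map
g=np.zeros((600,550,3),np.uint8);
for nm in ("side","top"):
    p,X=cloud(nm)
    ok=~np.isnan(X[...,0])&(X[...,2]>-.03)
    x=((1.1-X[...,0])*500).astype(float);y=((.6-X[...,1])*500).astype(float)
    ok&=(x>=0)&(x<549)&(y>=0)&(y<549)
    r=x[ok].astype(int);c=y[ok].astype(int)
    for a in(0,1):
        for b in (0,1): g[r+a,c+b]=p[ok]
for i in range(0,11): cv2.putText(g,f"{1.1-i*.1:.1f}",(0,i*50),0,.35,(255,0,0)); cv2.putText(g,f"{.6-i*.1:.1f}",(i*50,590),0,.35,(255,0,0)); g[i*50]=(255,0,0); g[:,i*50]=(255,0,0)
cv2.imwrite("pics/map.png",g[:,:,::-1])
E
```

```text
shallow_box_bar 0.84 [159. 219. 113.  87.] [0.501 0.049 0.188] z90 [0.142 0.188 0.197] (array([516.5,  84.6]), array([219.9, 318.5]), 14.0)
0.19735579192279104 (array([501. ,  45.5]), array([169.5, 248.4]), 14.4)
deep_box_bar 0.87 [174. 223.  98.  76.] [ 0.454 -0.057  0.128] z90 [0.055 0.128 0.142] (array([454.2,  -7.2]), array([134.1, 288.6]), 48.3)
crate_mouth 0.74 [177. 226.  86.  75.] [ 0.436 -0.044  0.056] z90 [0.005 0.056 0.06 ] (array([454.2,  -9.2]), array([136.7, 297.1]), 48.7)
crate_mouth 0.44 [169. 157.  16.  26.] [0.703 0.066 0.039] z90 [0.015 0.039 0.044] (array([707. ,  68.8]), array([35.2, 66.2]), 85.7)
portion_1_mid 0.15 [268. 249.  48.   8.] [ 0.441 -0.236  0.013] z90 [-0.004  0.013  0.018] (array([ 441.4, -240.2]), array([ 20.3, 133.4]), 6.6)
green_tray 0.6 [181. 151.  98.  73.] [0.73  0.03  0.009] z90 [-0.002  0.009  0.07 ] (array([724.2,  27.1]), array([244. , 280.4]), 6.2)
shears 0.96 [355. 204.  21.  64.] [ 0.54  -0.49   0.007] z90 [-0.     0.007  0.012] (array([ 571. , -483.2]), array([199.6,  57. ]), 7.6)
tasting_spoon 0.55 [249. 169.  31.  31.] [ 0.694 -0.189  0.005] z90 [-0.002  0.005  0.01 ] (array([ 677.7, -166.9]), array([ 23.7, 131.1]), 39.7)
marker_a 0.5 [268. 247.  43.   9.] [ 0.44  -0.241  0.014] z90 [0.01  0.014 0.018] (array([ 439.8, -239.9]), array([ 11.6, 127. ]), 6.8)
marker_a 0.26 [169. 155.  18.  25.] [0.702 0.067 0.039] z90 [0.019 0.039 0.044] (array([705.4,  68.9]), array([35.2, 63. ]), 85.7)
```

View pics/map.png

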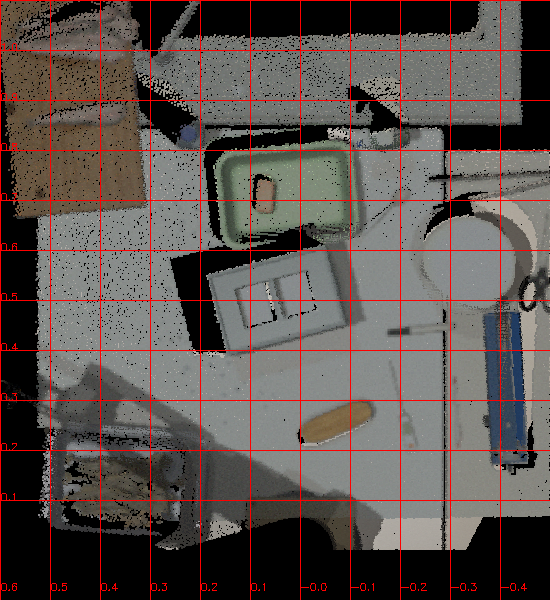

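```bash
cat >> h.py <<'E'
from scipy.spatial.transform import Rotation as Ro
def go(x,y,z,yaw=None):
    """deltas from present pose; yaw=deg of closing line in world; xyz of grasp point (m)"""
    s=sense(); q=s["ee_rot"]; R=Ro.from_quat([q[1],q[2],q[3],q[0]]).as_matrix(); t=np.array(s["tcp_pos"])
    cur=np.degrees(np.arctan2(R[1,1],R[0,1])); j6=np.degrees(s["qpos"][5]); j1=np.degrees(s["qpos"][0]); nj1=np.degrees(np.arctan2(y,x))
    d=np.array([x,y,z-grip_depth])-t; print("t",round(s["clock"],1),"dpos cm",np.round(R.T@d*100,2),end=" ")
    if yaw is not None:
        c=[]
        for k in range(-3,4):
            dy=yaw+180*k-cur; nj6=j6+(nj1-j1)-dy
            if abs(nj6)<145: c.append((abs(dy),dy,nj6))
        dy,nj6=min(c)[1:]
        Rn=Ro.from_rotvec([0,0,np.radians(dy)]).as_matrix()@np.stack([[np.cos(np.radians(cur)+np.pi/2*-1*-1),0,0]]*3) if 0 else None
        yy=np.radians(cur+dy); Y=np.array([np.cos(yy),np.sin(yy),0]); Z=np.array([0,0,-1.]); Rn=np.stack([np.cross(Y,Z),Y,Z],1)
        print("drot",np.round(Ro.from_matrix(R.T@Rn).as_rotvec(),3),"deg",round(dy),"j6",round(nj6),end="")
    print()
def panz(n):
    p,X=cloud(n); P=X.reshape(-1,3); r=np.hypot(P[:,0]-.58,P[:,1]+.31)
    return P[(P[:,2]>.16)&(P[:,2]<.21)&(r<.12)],p
E
sed -i '/Rn=Ro.from_rotvec/d' h.py
python3 - <<'E'
from h import *
for n in("top","side"):
    P,_=panz(n); (c,r)=cv2.minEnclosingCircle((P[:,:2]*1000).astype(np.float32)); print(n,len(P),c,r)
    for r in (20,50,80,95): 
        m=np.abs(np.hypot(P[:,0]*1000-c[0],P[:,1]*1000-c[1])-r)<4; print(r,m.sum(),P[m,2].mean(),P[m,2].std())
p,X=cloud("side")
Q=X.reshape(-1,3); m=(Q[:,2]>.189)&(Q[:,2]<.207)&(abs(Q[:,0]-.5)<.15)&(abs(Q[:,1]-.045)<.2)
Q=Q[m]; Q=Q[~np.isnan(Q[:,0])]; print("side rim",rect(Q),np.median(Q[:,2]))
print("bin etc");go(.501,.0455,.26,104.4)
save(p,"dial.png",(220,180,350,310),(600,600))
E
```

```text
top 4346 (569.877197265625, -333.21783447265625) 97.74596405029297
20 145 0.16854763492119182 0.0017144922070924185
50 367 0.1686701003326437 0.0017809728633773657
80 595 0.171685705810964 0.00181283729832
95 530 0.1785982330665855 0.00223116454580121
side 5336 (571.9031982421875, -330.8375244140625) 98.4325180053711
20 191 0.17027388420283696 0.0011354011542232707
50 451 0.17026428864367432 0.0011541840150034338
80 703 0.1732210734749759 0.0012498213203385403
95 708 0.18005321060606422 0.0018742273920840601
side rim (array([501.7,  48.8]), array([167.6, 249.2]), 14.7) 0.19080003909539145
bin etc
t 0.8 dpos cm [-42.67 -33.35  -2.26] drot [ 0.     0.    -0.719] deg 41 j6 -99
```

View pics/dial.png

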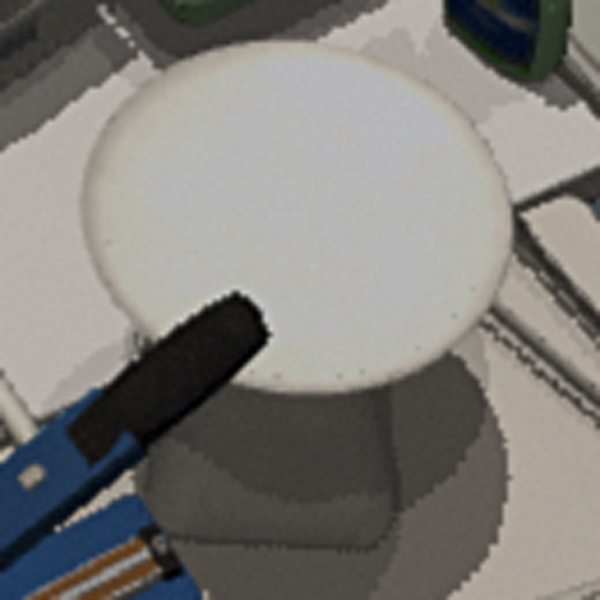

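```bash
python3 -m pendant '[{"delta_pos":[-20,-15,-3.3],"delta_rot":[0,0,-0.3],"hand":1},{"delta_pos":[-42.6,-33.2,-3.3],"delta_rot":[0,0,-0.72],"hand":1},{"delta_pos":[-42.6,-33.2,-3.3],"delta_rot":[0,0,-0.72],"hand":1},{"delta_pos":[-42.6,-33.2,-3.3],"delta_rot":[0,0,-0.72],"hand":1},{"delta_pos":[-42.6,-33.2,-3.3],"delta_rot":[0,0,-0.72],"hand":1},{"delta_pos":[-42.6,-33.2,-3.3],"delta_rot":[0,0,-0.72],"hand":1},{"delta_pos":[-42.6,-33.2,-3.3],"delta_rot":[0,0,-0.72],"hand":1},{"delta_pos":[-42.6,-33.2,-3.3],"delta_rot":[0,0,-0.72],"hand":1},{"delta_pos":[-42.6,-33.2,-3.3],"delta_rot":[0,0,-0.72],"hand":1},{"delta_pos":[-42.6,-33.2,-3.3],"delta_rot":[0,0,-0.72],"hand":1},{"delta_pos":[-42.6,-33.2,-3.3],"delta_rot":[0,0,-0.72],"hand":1},{"delta_pos":[-42.6,-33.2,-3.3],"delta_rot":[0,0,-0.72],"hand":1},{"delta_pos":[-42.6,-33.2,-3.3],"delta_rot":[0,0,-0.72],"hand":1},{"delta_pos":[-42.6,-33.2,-3.3],"delta_rot":[0,0,-0.72],"hand":1},{"delta_pos":[-42.6,-33.2,-3.3],"delta_rot":[0,0,-0.72],"hand":1},{"delta_pos":[-42.6,-33.2,-3.3],"delta_rot":[0,0,-0.72],"hand":1}]'
python3 - <<'E'
from h import *
go(.501,.047,.177,104.5)
p,X=cloud("top"); Q=X.reshape(-1,3)
m=(abs(Q[:,0]-.5)<.1)&(abs(Q[:,1]+.44)<.1)&(Q[:,2]>.03); print("sealer",np.nanmax(Q[m],0),np.nanmin(Q[m],0))
P,X2=cloud("side");Q=X2.reshape(-1,3);m=(abs(Q[:,0]-.45)<.2)&(abs(Q[:,1]+.5)<.15)&(Q[:,2]>.06)&(np.hypot(Q[:,0]-.571,Q[:,1]+.332)>.11); print("sealer side",np.nanmax(Q[m],0),np.nanmin(Q[m],0))
E
```

```text
clock: 2.18
tcp_pos: [0.5012, 0.0464, 0.2516]
ee_rot: [-0.0, -0.125, 0.992, 0.0]
contact_force: [-0.2, 0.7, -0.0]
finger_gap: 0.999
gripper_force: 0.0
t 2.2 dpos cm [-0.    0.06  9.34] drot [ 0.    -0.    -0.003] deg 0 j6 -99
sealer [ 0.59973518 -0.34033523  0.24093252] [ 0.40001646 -0.42886069  0.03010063]
sealer side [ 0.64955533 -0.37942791  0.23697553] [ 0.25002601 -0.59764072  0.06005083]
```

```bash
python3 -m pendant '[{"delta_pos":[0,0,4],"delta_rot":[0,0,0],"hand":1},{"delta_pos":[0,0,7],"delta_rot":[0,0,0],"hand":1},{"delta_pos":[0,0,9.4],"delta_rot":[0,0,0],"hand":1},{"delta_pos":[0,0,9.4],"delta_rot":[0,0,0],"hand":1},{"delta_pos":[0,0,9.4],"delta_rot":[0,0,0],"hand":0.1},{"delta_pos":[0,0,9.4],"delta_rot":[0,0,0],"hand":0.0},{"delta_pos":[0,0,9.4],"delta_rot":[0,0,0],"hand":0.0},{"delta_pos":[0,0,9.4],"delta_rot":[0,0,0],"hand":0.0},{"delta_pos":[0,0,9.4],"delta_rot":[0,0,0],"hand":0.0},{"delta_pos":[0,0,9.4],"delta_rot":[0,0,0],"hand":0.0},{"delta_pos":[0,0,9.4],"delta_rot":[0,0,0],"hand":0.0},{"delta_pos":[0,0,9.4],"delta_rot":[0,0,0],"hand":0.0}]' 40; python3 -m pendant '[{"delta_pos":[0,0,-0.5],"delta_rot":[0,0,0],"hand":0},{"delta_pos":[0,0,-1.5],"delta_rot":[0,0,0],"hand":0},{"delta_pos":[0,0,-3],"delta_rot":[0,0,0],"hand":0},{"delta_pos":[0,0,-5],"delta_rot":[0,0,0],"hand":0},{"delta_pos":[0,0,-7],"delta_rot":[0,0,0],"hand":0},{"delta_pos":[0,0,-8],"delta_rot":[0,0,0],"hand":0},{"delta_pos":[0,0,-8],"delta_rot":[0,0,0],"hand":0}]'
python3 - <<'E'
from h import *
p,X=cloud("top"); p2,X2=cloud("side")
save(np.hstack([p,p2]),"c.png",None,(800,300))
go(.57,.385,.17,90)
go(.57,.385,.17,104.5)
E
```

```text
clock: 3.28
tcp_pos: [0.5012, 0.0471, 0.1579]
ee_rot: [0.0, -0.126, 0.992, -0.0]
contact_force: [0.3, -0.2, 0.4]
finger_gap: 0.476
gripper_force: 0.0
clock: 3.87
tcp_pos: [0.5028, 0.0471, 0.2414]
ee_rot: [0.003, -0.126, 0.992, -0.0]
contact_force: [-0.1, -0.4, 0.7]
finger_gap: 0.014
gripper_force: 0.0
t 4.0 dpos cm [-15.08  31.01   8.66] drot [-0.     0.001  0.252] deg -14 j6 -56
t 4.0 dpos cm [-15.08  31.01   8.66] drot [-0.     0.001 -0.001] deg 0 j6 -70
```

View pics/c.png

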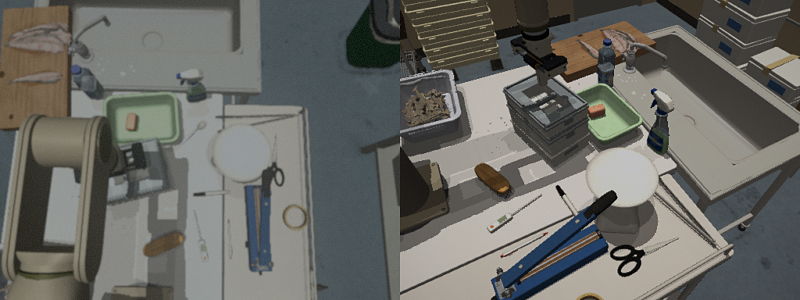

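The fingers close slowly, so I lifted before they had gripped. The stack is undisturbed at (145,170) in the left half of the picture. I'll reopen and try again with a longer dwell.

```bash
python3 -m pendant '[{"delta_pos":[0,0,0],"delta_rot":[0,0,0],"hand":0.6},{"delta_pos":[0,0,0],"delta_rot":[0,0,0],"hand":0.6},{"delta_pos":[0,0,0],"delta_rot":[0,0,0],"hand":0.6},{"delta_pos":[0,0,0],"delta_rot":[0,0,0],"hand":0.6},{"delta_pos":[0,0,0],"delta_rot":[0,0,0],"hand":0.6},{"delta_pos":[0,0,0],"delta_rot":[0,0,0],"hand":0.6},{"delta_pos":[0,0,1.5],"delta_rot":[0,0,0],"hand":0.6},{"delta_pos":[0,0,4],"delta_rot":[0,0,0],"hand":0.6},{"delta_pos":[0,0,6.5],"delta_rot":[0,0,0],"hand":0.6},{"delta_pos":[0,0,8],"delta_rot":[0,0,0],"hand":0.5},{"delta_pos":[0,0,8],"delta_rot":[0,0,0],"hand":0},{"delta_pos":[0,0,8],"delta_rot":[0,0,0],"hand":0},{"delta_pos":[0,0,8],"delta_rot":[0,0,0],"hand":0},{"delta_pos":[0,0,8],"delta_rot":[0,0,0],"hand":0},{"delta_pos":[0,0,8],"delta_rot":[0,0,0],"hand":0},{"delta_pos":[0,0,8],"delta_rot":[0,0,0],"hand":0},{"delta_pos":[0,0,8],"delta_rot":[0,0,0],"hand":0},{"delta_pos":[0,0,8],"delta_rot":[0,0,0],"hand":0},{"delta_pos":[0,0,8],"delta_rot":[0,0,0],"hand":0}]' 40
```

```text
clock: 5.55
tcp_pos: [0.5019, 0.0479, 0.1593]
ee_rot: [0.001, -0.126, 0.992, 0.0]
contact_force: [-1.3, 4.3, 6.4]
finger_gap: 0.169
gripper_force: 40.0
```

```bash
python3 -m pendant '[{"delta_pos":[0,0,-0.5],"delta_rot":[0,0,0],"hand":0},{"delta_pos":[0,0,-1.5],"delta_rot":[0,0,0],"hand":0},{"delta_pos":[0,0,-3],"delta_rot":[0,0,0],"hand":0},{"delta_pos":[0,0,-5],"delta_rot":[0,0,0],"hand":0},{"delta_pos":[0,0,-7],"delta_rot":[0,0,0],"hand":0},{"delta_pos":[0,0,-8],"delta_rot":[0,0,0],"hand":0},{"delta_pos":[0,0,-8],"delta_rot":[0,0,0],"hand":0},{"delta_pos":[0,0,-8],"delta_rot":[0,0,0],"hand":0}]';  python3 - <<'E'
from h import *
go(.555,.37,.257,90)
E
```

```text
clock: 6.22
tcp_pos: [0.5013, 0.047, 0.2378]
ee_rot: [0.0, -0.126, 0.992, -0.0]
contact_force: [1.0, 0.1, -4.5]
finger_gap: 0.172
gripper_force: 40.0
t 6.2 dpos cm [-13.26  29.94  -0.05] drot [-0.     0.001  0.252] deg -14 j6 -56
```

```bash
python3 -m pendant '[{"delta_pos":[-0.5,1,0],"delta_rot":[0,0,0.02],"hand":0},{"delta_pos":[-1.3,3,0],"delta_rot":[0,0,0.04],"hand":0},{"delta_pos":[-2.6,6,0],"delta_rot":[0,0,0.06],"hand":0},{"delta_pos":[-4,9,0],"delta_rot":[0,0,0.09],"hand":0},{"delta_pos":[-5.3,12,0],"delta_rot":[0,0,0.12],"hand":0},{"delta_pos":[-6.6,15,0],"delta_rot":[0,0,0.15],"hand":0},{"delta_pos":[-8,18,0],"delta_rot":[0,0,0.18],"hand":0},{"delta_pos":[-9.3,21,0],"delta_rot":[0,0,0.2],"hand":0},{"delta_pos":[-10.6,24,0],"delta_rot":[0,0,0.22],"hand":0},{"delta_pos":[-11.9,27,0],"delta_rot":[0,0,0.24],"hand":0},{"delta_pos":[-12.8,29,0],"delta_rot":[0,0,0.252],"hand":0},{"delta_pos":[-13.3,29.9,0],"delta_rot":[0,0,0.252],"hand":0},{"delta_pos":[-13.3,29.9,0],"delta_rot":[0,0,0.252],"hand":0},{"delta_pos":[-13.3,29.9,0],"delta_rot":[0,0,0.252],"hand":0}]' && python3 -m pendant '[{"delta_pos":[0,0,1],"delta_rot":[0,0,0],"hand":0},{"delta_pos":[0,0,3],"delta_rot":[0,0,0],"hand":0},{"delta_pos":[0,0,6],"delta_rot":[0,0,0],"hand":0},{"delta_pos":[0,0,9],"delta_rot":[0,0,0],"hand":0},{"delta_pos":[0,0,12],"delta_rot":[0,0,0],"hand":0},{"delta_pos":[0,0,15],"delta_rot":[0,0,0],"hand":0},{"delta_pos":[0,0,17.5],"delta_rot":[0,0,0],"hand":0},{"delta_pos":[0,0,19],"delta_rot":[0,0,0],"hand":0},{"delta_pos":[0,0,20],"delta_rot":[0,0,0],"hand":0},{"delta_pos":[0,0,20.5],"delta_rot":[0,0,0],"hand":0},{"delta_pos":[0,0,20.9],"delta_rot":[0,0,0],"hand":0},{"delta_pos":[0,0,21.1],"delta_rot":[0,0,0],"hand":0},{"delta_pos":[0,0,21.1],"delta_rot":[0,0,0],"hand":0}]'
```

```text
clock: 7.38
tcp_pos: [0.5543, 0.3696, 0.235]
ee_rot: [-0.002, -0.001, 1.0, -0.001]
contact_force: [-0.4, 0.1, -4.7]
finger_gap: 0.169
gripper_force: 40.0
clock: 8.47
tcp_pos: [0.5561, 0.3703, 0.0278]
ee_rot: [0.001, -0.0, 1.0, 0.0]
contact_force: [-0.9, -0.2, -5.4]
finger_gap: 0.17
gripper_force: 40.0
```

```bash
python3 -m pendant '[{"delta_pos":[0,0,0.1],"delta_rot":[0,0,0],"hand":0},{"delta_pos":[0,0,0.2],"delta_rot":[0,0,0],"hand":0},{"delta_pos":[0,0,0.2],"delta_rot":[0,0,0],"hand":0}]'; python3 -m pendant '[{"delta_pos":[0,0,0],"delta_rot":[0,0,0],"hand":0.6},{"delta_pos":[0,0,0],"delta_rot":[0,0,0],"hand":0.6},{"delta_pos":[0,0,0],"delta_rot":[0,0,0],"hand":0.6},{"delta_pos":[0,0,0],"delta_rot":[0,0,0],"hand":0.6},{"delta_pos":[0,0,0],"delta_rot":[0,0,0],"hand":0.6},{"delta_pos":[0,0,0],"delta_rot":[0,0,0],"hand":0.6},{"delta_pos":[0,0,-3],"delta_rot":[0,0,0],"hand":0.6},{"delta_pos":[0,0,-7],"delta_rot":[0,0,0],"hand":0.6},{"delta_pos":[0,0,-11],"delta_rot":[0,0,0],"hand":0.6},{"delta_pos":[0,0,-15],"delta_rot":[0,0,0],"hand":0.6},{"delta_pos":[0,0,-19],"delta_rot":[0,0,0],"hand":0.6},{"delta_pos":[0,0,-21],"delta_rot":[0,0,0],"hand":0.6},{"delta_pos":[0,0,-21],"delta_rot":[0,0,0],"hand":0.6}]'
cat >> h.py <<'E'
def rim(z,cx,cy,r=.19):
    for n in("top","side"):
        p,X=cloud(n); Q=X.reshape(-1,3)
        with np.errstate(all='ignore'): m=(abs(Q[:,2]-z)<.007)&(np.hypot(Q[:,0]-cx,Q[:,1]-cy)<r)
        # keep largest connected image blob
        k,l,st,_=cv2.connectedComponentsWithStats(cv2.dilate(m.reshape(384,512).astype(np.uint8),np.ones((3,3))))
        b=1+np.argmax(st[1:,4]); m&=(l.ravel()==b)
        print(n,m.sum(),rect(Q[m]))
E
python3 - <<'E'
from h import *
rim(.140,.5,.046)
rim(.066,.555,.37)
go(.501,.047,.19,104.5)
E
```

```text
clock: 8.72
tcp_pos: [0.5563, 0.3705, 0.0273]
ee_rot: [0.001, -0.0, 1.0, 0.001]
contact_force: [-3.9, -2.6, 5.4]
finger_gap: 0.167
gripper_force: 40.0
clock: 9.8
tcp_pos: [0.558, 0.3714, 0.243]
ee_rot: [0.005, -0.0, 1.0, 0.003]
contact_force: [1.2, 0.8, 0.5]
finger_gap: 0.601
gripper_force: 0.0
top 1074 (array([500.7,  45. ]), array([164.6, 244.2]), 14.8)
side 1080 (array([502.8,  47. ]), array([166., 249.]), 15.0)
top 888 (array([555.6, 367.9]), array([246.4, 164.9]), 89.8)
side 499 (array([557.7, 367.2]), array([255. , 165.2]), 90.0)
t 10.0 dpos cm [  5.34 -32.23   6.2 ] drot [-0.001 -0.003 -0.253] deg 14 j6 -99
```

```bash
python3 -m pendant '[{"delta_pos":[2.5,-16,1],"delta_rot":[0,0,-0.13],"hand":0.6},{"delta_pos":[5.3,-32.3,2.3],"delta_rot":[0,0,-0.257],"hand":0.6},{"delta_pos":[5.3,-32.3,2.3],"delta_rot":[0,0,-0.257],"hand":0.6},{"delta_pos":[5.3,-32.3,2.3],"delta_rot":[0,0,-0.257],"hand":0.6},{"delta_pos":[5.3,-32.3,2.3],"delta_rot":[0,0,-0.257],"hand":0.6},{"delta_pos":[5.3,-32.3,2.3],"delta_rot":[0,0,-0.257],"hand":0.6},{"delta_pos":[5.3,-32.3,2.3],"delta_rot":[0,0,-0.257],"hand":0.6},{"delta_pos":[5.3,-32.3,2.3],"delta_rot":[0,0,-0.257],"hand":0.6},{"delta_pos":[5.3,-32.3,2.3],"delta_rot":[0,0,-0.257],"hand":0.6},{"delta_pos":[5.3,-32.3,2.3],"delta_rot":[0,0,-0.257],"hand":0.6},{"delta_pos":[5.3,-32.3,2.3],"delta_rot":[0,0,-0.257],"hand":0.6},{"delta_pos":[5.3,-32.3,2.3],"delta_rot":[0,0,-0.257],"hand":0.6}]'
python3 - <<'E'
from h import *
go(.501,.046,.119,104.8)
E
```

```text
clock: 11.0
tcp_pos: [0.502, 0.0478, 0.2107]
ee_rot: [-0.001, -0.129, 0.992, 0.0]
contact_force: [-0.7, -0.3, -0.1]
finger_gap: 0.601
gripper_force: 0.0
t 11.0 dpos cm [ 0.12 -0.16 11.05] drot [ 0.001 -0.001 -0.   ] deg 0 j6 -100
```

```bash
python3 -m pendant '[{"delta_pos":[0.1,-0.1,3],"delta_rot":[0,0,0],"hand":0.6},{"delta_pos":[0.1,-0.1,7],"delta_rot":[0,0,0],"hand":0.6},{"delta_pos":[0.1,-0.1,10],"delta_rot":[0,0,0],"hand":0.6},{"delta_pos":[0.1,-0.1,11],"delta_rot":[0,0,0],"hand":0.5},{"delta_pos":[0.1,-0.1,11],"delta_rot":[0,0,0],"hand":0},{"delta_pos":[0.1,-0.1,11],"delta_rot":[0,0,0],"hand":0},{"delta_pos":[0.1,-0.1,11],"delta_rot":[0,0,0],"hand":0},{"delta_pos":[0.1,-0.1,11],"delta_rot":[0,0,0],"hand":0},{"delta_pos":[0.1,-0.1,11],"delta_rot":[0,0,0],"hand":0},{"delta_pos":[0.1,-0.1,11],"delta_rot":[0,0,0],"hand":0},{"delta_pos":[0.1,-0.1,11],"delta_rot":[0,0,0],"hand":0},{"delta_pos":[0.1,-0.1,11],"delta_rot":[0,0,0],"hand":0},{"delta_pos":[0.1,-0.1,11],"delta_rot":[0,0,0],"hand":0}]' 45;  python3 -m pendant '[{"delta_pos":[0,0,-0.5],"delta_rot":[0,0,0],"hand":0},{"delta_pos":[0,0,-1.5],"delta_rot":[0,0,0],"hand":0},{"delta_pos":[0,0,-3],"delta_rot":[0,0,0],"hand":0},{"delta_pos":[0,0,-5],"delta_rot":[0,0,0],"hand":0},{"delta_pos":[0,0,-7],"delta_rot":[0,0,0],"hand":0},{"delta_pos":[0,0,-8],"delta_rot":[0,0,0],"hand":0},{"delta_pos":[0,0,-8],"delta_rot":[0,0,0],"hand":0},{"delta_pos":[0,0,-8],"delta_rot":[0,0,0],"hand":0}]';  python3 - <<'E'
from h import *
go(.372,.37,.205,90)
go(.372,.37,.074,90)
E
```

```text
clock: 12.08
tcp_pos: [0.5028, 0.0462, 0.1035]
ee_rot: [0.002, -0.128, 0.992, 0.0]
contact_force: [-0.5, 4.2, 5.8]
finger_gap: 0.171
gripper_force: 45.0
clock: 12.75
tcp_pos: [0.5017, 0.0455, 0.1816]
ee_rot: [0.0, -0.128, 0.992, -0.0]
contact_force: [-0.0, 0.4, -8.1]
finger_gap: 0.172
gripper_force: 45.0
t 12.8 dpos cm [ 4.29 34.68 -0.47] drot [-0.     0.     0.257] deg -15 j6 -45
t 12.8 dpos cm [ 4.29 34.68 12.63] drot [-0.     0.     0.257] deg -15 j6 -45
```

```bash
python3 -m pendant '[{"delta_pos":[0.1,1,-0.3],"delta_rot":[0,0,0.01],"hand":0},{"delta_pos":[0.4,3,-0.3],"delta_rot":[0,0,0.03],"hand":0},{"delta_pos":[0.7,6,-0.3],"delta_rot":[0,0,0.06],"hand":0},{"delta_pos":[1.1,9,-0.3],"delta_rot":[0,0,0.09],"hand":0},{"delta_pos":[1.5,12,-0.3],"delta_rot":[0,0,0.11],"hand":0},{"delta_pos":[1.9,15,-0.3],"delta_rot":[0,0,0.13],"hand":0},{"delta_pos":[2.2,18,-0.3],"delta_rot":[0,0,0.15],"hand":0},{"delta_pos":[2.6,21,-0.3],"delta_rot":[0,0,0.17],"hand":0},{"delta_pos":[3,24,-0.3],"delta_rot":[0,0,0.19],"hand":0},{"delta_pos":[3.3,27,-0.3],"delta_rot":[0,0,0.21],"hand":0},{"delta_pos":[3.7,30,-0.3],"delta_rot":[0,0,0.23],"hand":0},{"delta_pos":[4.1,33,-0.3],"delta_rot":[0,0,0.25],"hand":0},{"delta_pos":[4.3,34.7,-0.3],"delta_rot":[0,0,0.257],"hand":0},{"delta_pos":[4.3,34.7,-0.3],"delta_rot":[0,0,0.257],"hand":0},{"delta_pos":[4.3,34.7,-0.3],"delta_rot":[0,0,0.257],"hand":0}]' && python3 -m pendant '[{"delta_pos":[0,0,1],"delta_rot":[0,0,0],"hand":0},{"delta_pos":[0,0,3],"delta_rot":[0,0,0],"hand":0},{"delta_pos":[0,0,6],"delta_rot":[0,0,0],"hand":0},{"delta_pos":[0,0,9],"delta_rot":[0,0,0],"hand":0},{"delta_pos":[0,0,11],"delta_rot":[0,0,0],"hand":0},{"delta_pos":[0,0,12],"delta_rot":[0,0,0],"hand":0},{"delta_pos":[0,0,12.5],"delta_rot":[0,0,0],"hand":0},{"delta_pos":[0,0,12.8],"delta_rot":[0,0,0],"hand":0},{"delta_pos":[0,0,12.8],"delta_rot":[0,0,0],"hand":0},{"delta_pos":[0,0,12.8],"delta_rot":[0,0,0],"hand":0}]'
```

```text
clock: 14.0
tcp_pos: [0.3703, 0.3702, 0.1824]
ee_rot: [-0.001, -0.001, 1.0, -0.001]
contact_force: [1.2, -0.6, -8.0]
finger_gap: 0.167
gripper_force: 45.0
clock: 14.83
tcp_pos: [0.3728, 0.3709, 0.0581]
ee_rot: [0.001, 0.0, 1.0, 0.001]
contact_force: [0.7, -0.2, -7.1]
finger_gap: 0.165
gripper_force: 45.0
```

```bash
python3 -m pendant '[{"delta_pos":[0,0,0.1],"delta_rot":[0,0,0],"hand":0},{"delta_pos":[0,0,0.2],"delta_rot":[0,0,0],"hand":0},{"delta_pos":[0,0,0.2],"delta_rot":[0,0,0],"hand":0}]'
```

```text
clock: 15.08
tcp_pos: [0.3721, 0.3706, 0.0553]
ee_rot: [0.0, -0.0, 1.0, 0.0]
contact_force: [1.2, 0.7, -8.7]
finger_gap: 0.169
gripper_force: 45.0
```

```bash
python3 -m pendant '[{"delta_pos":[0,0,0.1],"delta_rot":[0,0,0],"hand":0},{"delta_pos":[0,0,0.2],"delta_rot":[0,0,0],"hand":0},{"delta_pos":[0,0,0.2],"delta_rot":[0,0,0],"hand":0},{"delta_pos":[0,0,0.2],"delta_rot":[0,0,0],"hand":0}]'
```

```text
clock: 15.42
tcp_pos: [0.3719, 0.3705, 0.0535]
ee_rot: [0.0, -0.0, 1.0, 0.0]
contact_force: [-4.2, -3.2, 3.6]
finger_gap: 0.169
gripper_force: 45.0
```

```bash
python3 -m pendant '[{"delta_pos":[0,0,0],"delta_rot":[0,0,0],"hand":0.55},{"delta_pos":[0,0,0],"delta_rot":[0,0,0],"hand":0.55},{"delta_pos":[0,0,0],"delta_rot":[0,0,0],"hand":0.55},{"delta_pos":[0,0,0],"delta_rot":[0,0,0],"hand":0.55},{"delta_pos":[0,0,0],"delta_rot":[0,0,0],"hand":0.55},{"delta_pos":[0,0,0],"delta_rot":[0,0,0],"hand":0.55},{"delta_pos":[0,0,-3],"delta_rot":[0,0,0],"hand":0.55},{"delta_pos":[0,0,-7],"delta_rot":[0,0,0],"hand":0.55},{"delta_pos":[0,0,-11],"delta_rot":[0,0,0],"hand":0.55},{"delta_pos":[0,0,-15],"delta_rot":[0,0,0],"hand":0.55},{"delta_pos":[0,0,-18],"delta_rot":[0,0,0],"hand":0.55},{"delta_pos":[0,0,-18],"delta_rot":[0,0,0],"hand":0.55}]'
python3 - <<'E'
from h import *
p,X=cloud("top"); save(p,"d.png",(90,90,250,290),(600,560))
for m in masks_of("top","portion_1_mid"):
    if m["score"]<.1: continue
    P=X[m["pixels"]]; P=P[~np.isnan(P[:,0])]; z=np.percentile(P[:,2],90); Q=P[P[:,2]>z-.006]
    print(round(m["score"],2),np.round(m["bbox"]),round(z,3),"all",rect(P),"top",rect(Q))
rim(.058,.501,.046)
rim(.140,.62,.37); rim(.066,.555,.37,.15); rim(.09,.372,.37,.15)
E
```

```text
clock: 16.42
tcp_pos: [0.3746, 0.3726, 0.2412]
ee_rot: [0.005, -0.0, 1.0, 0.004]
contact_force: [-0.4, 0.6, 0.9]
finger_gap: 0.552
gripper_force: 0.0
top 1060 (array([511.1,  34.9]), array([188.9, 274.8]), 15.2)
side 997 (array([507.6,  45.1]), array([183., 260.]), 15.0)Traceback (most recent call last):
  File "<stdin>", line 8, in <module>
  File "h.py", line 38, in rim
    b=1+np.argmax(st[1:,4]); m&=(l.ravel()==b)
        ~~~~~~~~~^^^^^^^^^^
    return _wrapfunc(a, 'argmax', axis=axis, out=out, **kwds)
    return bound(*args, **kwds)
ValueError: attempt to get argmax of an empty sequence
```

View pics/d.png

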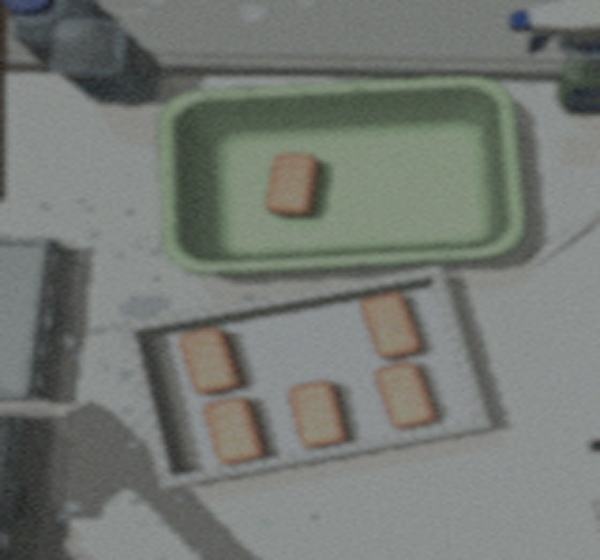

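The picture shows five portions in the crate, at crop pixels (210,358), (232,430), (318,413), (405,393) and (391,323), and one leftover in the tray at (293,183). The network missed all of them, so I'll segment by colour.

```bash
cat >> h.py <<'E'
def portions():
    out=[]
    p,X=cloud("top"); h=cv2.cvtColor(cv2.GaussianBlur(p,(3,3),0),cv2.COLOR_RGB2HSV)
    m=((h[...,0]<18)|(h[...,0]>172))&(h[...,1]>75)&(h[...,2]>60)
    with np.errstate(all='ignore'): m&=(X[...,0]>.35)&(X[...,0]<.85)&(X[...,1]<.25)&(X[...,1]>-.45)&(X[...,2]>.012)&(X[...,2]<.3)
    k,l,st,_=cv2.connectedComponentsWithStats(m.astype(np.uint8))
    for i in range(1,k):
        if st[i,4]<60: continue
        P=X[l==i]; z=np.percentile(P[:,2],80); Q=P[abs(P[:,2]-z)<.009]
        # normalise angle so that it is the short-axis (closing) direction
        c,s,a=rect(Q); a=a if s[0]<s[1] else a-90
        out.append((c,s,a)); print(st[i,4],"z",round(z,3),c,s,"closing",round((a+90)%180-90,1))
    return out
E
sed -i 's/b=1+np.argmax/if k<2: print(n,"none"); continue\n        b=1+np.argmax/' h.py
sed -i 's/        if k<2/        if k<2/' h.py
python3 - <<'E'
from h import *
portions()
rim(.066,.555,.37,.15); rim(.09,.372,.37,.15)
go(.705,.068,.15,0)
E
```

```text
top 1018 (array([555.5, 368.5]), array([164.7, 248.6]), 0.7)
side 624 (array([556.9, 370. ]), array([164.7, 253.3]), 0.1)
top 988 (array([369.9, 367. ]), array([164.1, 245.6]), 1.0)
side 632 (array([371.9, 370.2]), array([163.6, 251.9]), 0.1)
t 16.9 dpos cm [-33.37 -30.19  10.02] drot [-0.002 -0.     1.571] deg -90 j6 6
```

```bash
python3 - <<'E'
from h import *
p,X=cloud("top"); h=cv2.cvtColor(cv2.GaussianBlur(p,(3,3),0),cv2.COLOR_RGB2HSV)
for u,v in((168,155),(146,218),(152,244),(175,237),(160,230)): print(p[v,u],h[v,u],np.round(X[v,u],3))
E
sed -i 's/(h\[...,1\]>75)&(h\[...,2\]>60)/(h[...,1]>60)\&(h[...,2]>50)/' h.py
python3 - <<'E'
from h import *
portions()
E
```

```text
[141 129 110] [ 18  57 139] [0.707 0.067 0.041]
[142 132 118] [ 19  44 140] [0.518 0.12  0.039]
[141 136 124] [ 23  37 139] [0.443 0.097 0.04 ]
[140 133 119] [ 21  42 140] [0.464 0.033 0.041]
[137 140 142] [ 96   9 143] [0.486 0.085 0.005]
184 z 0.041 [705.5  68.6] [33.4 63.6] closing 87.2
112 z 0.041 [556.3 -18.3] [64.7 31. ] closing -70.8
123 z 0.041 [516.6 120.1] [64.3 31.9] closing -72.5
66 z 0.041 [484.6 -40.4] [60.8 22.9] closing -87.5
67 z 0.04 [461.6  24.4] [23.3 61.3] closing 81.7
79 z 0.041 [444.   86.1] [26.4 60.6] closing 85.1
```

```bash
sed -i 's/(h\[...,0\]<18)/(h[...,0]<28)/; s/(h\[...,1\]>60)/(h[...,1]>28)/; s/(X\[...,2\]>.012)/(X[...,2]>.02)/' h.py
python3 - <<'E'
from h import *
portions()
go(.7055,.0685,.15,87)
E
```

```text
267 z 0.041 [706.9  69.3] [36.3 66. ] closing 87.0
284 z 0.041 [558.  -15.7] [71.7 35.8] closing -72.6
292 z 0.042 [515.7 122.2] [65.4 35.4] closing -72.6
281 z 0.042 [482.6 -30.8] [64.9 35.8] closing -71.7
289 z 0.041 [462.1  35.8] [64.9 35.7] closing -76.8
303 z 0.042 [444.1  98.1] [64.6 36.9] closing -72.8
179 z 0.068 [ 405.7 -406.7] [106.9  17.5] closing -87.2
t 17.1 dpos cm [-33.38 -30.17  10.1 ] drot [-0.    -0.     0.053] deg -3 j6 -81
```

```bash
python3 -m pendant '[{"delta_pos":[-33.3,-30.1,10],"delta_rot":[0,0,0.053],"hand":0.6},{"delta_pos":[-33.3,-30.1,10],"delta_rot":[0,0,0.053],"hand":0.6},{"delta_pos":[-33.3,-30.1,10],"delta_rot":[0,0,0.053],"hand":0.6},{"delta_pos":[-33.3,-30.1,10],"delta_rot":[0,0,0.053],"hand":0.6},{"delta_pos":[-33.3,-30.1,10],"delta_rot":[0,0,0.053],"hand":0.6},{"delta_pos":[-33.3,-30.1,10],"delta_rot":[0,0,0.053],"hand":0.6},{"delta_pos":[-33.3,-30.1,10],"delta_rot":[0,0,0.053],"hand":0.6},{"delta_pos":[-33.3,-30.1,10],"delta_rot":[0,0,0.053],"hand":0.6},{"delta_pos":[-33.3,-30.1,10],"delta_rot":[0,0,0.053],"hand":0.6},{"delta_pos":[-33.3,-30.1,10],"delta_rot":[0,0,0.053],"hand":0.6},{"delta_pos":[-33.3,-30.1,10],"delta_rot":[0,0,0.053],"hand":0.6},{"delta_pos":[-33.3,-30.1,10],"delta_rot":[0,0,0.053],"hand":0.6},{"delta_pos":[-33.3,-30.1,10],"delta_rot":[0,0,0.053],"hand":0.6},{"delta_pos":[-33.3,-30.1,10],"delta_rot":[0,0,0.053],"hand":0.6},{"delta_pos":[-33.3,-30.1,10],"delta_rot":[0,0,0.053],"hand":0.6}]'
python3 - <<'E'
from h import *
go(.708,.070,.029,87)
E
```

```text
clock: 18.32
tcp_pos: [0.7046, 0.0705, 0.1336]
ee_rot: [0.0, 0.026, 1.0, 0.0]
contact_force: [0.0, 0.5, 0.6]
finger_gap: 0.598
gripper_force: 0.0
t 18.3 dpos cm [-0.33 -0.04 12.34] drot [0.    0.001 0.001] deg 0 j6 -81
```

```bash
python3 -m pendant '[{"delta_pos":[-0.3,0,4],"delta_rot":[0,0,0],"hand":0.6},{"delta_pos":[-0.3,0,8],"delta_rot":[0,0,0],"hand":0.6},{"delta_pos":[-0.3,0,11],"delta_rot":[0,0,0],"hand":0.6},{"delta_pos":[-0.3,0,11.9],"delta_rot":[0,0,0],"hand":0.6},{"delta_pos":[-0.3,0,11.9],"delta_rot":[0,0,0],"hand":0.6},{"delta_pos":[-0.3,0,11.9],"delta_rot":[0,0,0],"hand":0.2},{"delta_pos":[-0.3,0,11.9],"delta_rot":[0,0,0],"hand":0.2},{"delta_pos":[-0.3,0,11.9],"delta_rot":[0,0,0],"hand":0.2},{"delta_pos":[-0.3,0,11.9],"delta_rot":[0,0,0],"hand":0.2},{"delta_pos":[-0.3,0,11.9],"delta_rot":[0,0,0],"hand":0.2},{"delta_pos":[-0.3,0,11.9],"delta_rot":[0,0,0],"hand":0.2},{"delta_pos":[-0.3,0,11.9],"delta_rot":[0,0,0],"hand":0.2}]' 20;  python3 -m pendant '[{"delta_pos":[0,0,-1],"delta_rot":[0,0,0],"hand":0.2},{"delta_pos":[0,0,-4],"delta_rot":[0,0,0],"hand":0.2},{"delta_pos":[0,0,-8],"delta_rot":[0,0,0],"hand":0.2},{"delta_pos":[0,0,-12],"delta_rot":[0,0,0],"hand":0.2},{"delta_pos":[0,0,-16],"delta_rot":[0,0,0],"hand":0.2},{"delta_pos":[0,0,-20],"delta_rot":[0,0,0],"hand":0.2},{"delta_pos":[0,0,-23],"delta_rot":[0,0,0],"hand":0.2},{"delta_pos":[0,0,-23],"delta_rot":[0,0,0],"hand":0.2},{"delta_pos":[0,0,-23],"delta_rot":[0,0,0],"hand":0.2}]';  python3 - <<'E'
from h import *
F=[]
for n in("top","side"):
    p,X=cloud(n); F.append(sense()["contact_force"][2]); Q=X.reshape(-1,3)
    m=(Q[:,2]>.1)&(abs(Q[:,0]-.5)<.15)&(Q[:,1]<-.36)&(Q[:,1]>-.55)&(np.hypot(Q[:,0]-.571,Q[:,1]+.332)>.11)
    Q=Q[m]
    for a in np.arange(.4,.65,.02):
        s=Q[(Q[:,0]>a)&(Q[:,0]<a+.02)]
        if len(s)>3: print(n,round(a,2),np.round(np.percentile(s,[5,95],axis=0)[:,1:],3).tolist())
print(F)
go(.571,-.277,.25,90)
E
```

```text
clock: 19.32
tcp_pos: [0.7101, 0.0696, 0.0173]
ee_rot: [0.003, 0.026, 1.0, 0.0]
contact_force: [-0.8, 1.6, 7.8]
finger_gap: 0.383
gripper_force: 20.0
clock: 20.07
tcp_pos: [0.7094, 0.0691, 0.2485]
ee_rot: [0.004, 0.026, 1.0, 0.0]
contact_force: [0.7, 0.1, -1.8]
finger_gap: 0.387
gripper_force: 20.0
top 0.4 [[-0.42, 0.179], [-0.392, 0.2]]
top 0.42 [[-0.42, 0.197], [-0.391, 0.211]]
top 0.44 [[-0.417, 0.208], [-0.391, 0.222]]
top 0.46 [[-0.417, 0.217], [-0.39, 0.23]]
top 0.48 [[-0.416, 0.228], [-0.398, 0.236]]
side 0.4 [[-0.42, 0.18], [-0.392, 0.199]]
side 0.42 [[-0.42, 0.19], [-0.391, 0.211]]
side 0.44 [[-0.418, 0.201], [-0.391, 0.221]]
side 0.46 [[-0.416, 0.211], [-0.391, 0.231]]
side 0.48 [[-0.416, 0.22], [-0.399, 0.235]]
[np.float64(-2.053993993383332), np.float64(-1.8761912302629584)]
t 20.2 dpos cm [ 11.77 -35.28   1.18] drot [-0.    -0.001 -0.053] deg 3 j6 -116
```

```bash
python3 -m pendant '[{"delta_pos":[1,-3,0],"delta_rot":[0,0,0],"hand":0.2},{"delta_pos":[2,-6,0.3],"delta_rot":[0,0,-0.02],"hand":0.2},{"delta_pos":[3.3,-10,0.5],"delta_rot":[0,0,-0.05],"hand":0.2},{"delta_pos":[4.6,-14,0.8],"delta_rot":[0,0,-0.05],"hand":0.2},{"delta_pos":[6,-18,1],"delta_rot":[0,0,-0.05],"hand":0.2},{"delta_pos":[7.3,-22,1.1],"delta_rot":[0,0,-0.05],"hand":0.2},{"delta_pos":[8.6,-26,1.1],"delta_rot":[0,0,-0.05],"hand":0.2},{"delta_pos":[10,-30,1.1],"delta_rot":[0,0,-0.05],"hand":0.2},{"delta_pos":[11.2,-33.5,1.1],"delta_rot":[0,0,-0.05],"hand":0.2},{"delta_pos":[11.8,-35.3,1.1],"delta_rot":[0,0,-0.053],"hand":0.2},{"delta_pos":[11.8,-35.3,1.1],"delta_rot":[0,0,-0.053],"hand":0.2},{"delta_pos":[11.8,-35.3,1.1],"delta_rot":[0,0,-0.053],"hand":0.2}]'; python3 -m pendant '[{"delta_pos":[0,0,1.5],"delta_rot":[0,0,0],"hand":0.2},{"delta_pos":[0,0,3],"delta_rot":[0,0,0],"hand":0.2},{"delta_pos":[0,0,3.5],"delta_rot":[0,0,0],"hand":0.2},{"delta_pos":[0,0,3.8],"delta_rot":[0,0,0],"hand":0.2},{"delta_pos":[0,0,3.8],"delta_rot":[0,0,0],"hand":0.2},{"delta_pos":[0,0,3.8],"delta_rot":[0,0,0],"hand":0.2}]';python3 - <<'E'
from h import *
go(.571,-.277,.205,90)
E
```

```text
clock: 21.17
tcp_pos: [0.5696, -0.2776, 0.23]
ee_rot: [-0.002, 0.001, 1.0, 0.001]
contact_force: [0.2, 0.4, -1.1]
finger_gap: 0.385
gripper_force: 20.0
clock: 21.67
tcp_pos: [0.5717, -0.2765, 0.1949]
ee_rot: [-0.0, -0.001, 1.0, 0.0]
contact_force: [-0.1, 0.5, -1.5]
finger_gap: 0.384
gripper_force: 20.0
t 21.7 dpos cm [ 0.07 -0.05  0.87] drot [ 0.    -0.     0.001] deg 0 j6 -116
```

```bash
python3 -m pendant '[{"delta_pos":[0,0,0.3],"delta_rot":[0,0,0],"hand":0.2},{"delta_pos":[0,0,0.6],"delta_rot":[0,0,0],"hand":0.2},{"delta_pos":[0,0,0.8],"delta_rot":[0,0,0],"hand":0.2},{"delta_pos":[0,0,0.8],"delta_rot":[0,0,0],"hand":0.2}]'; python3 -m pendant '[{"delta_pos":[0,0,0.2],"delta_rot":[0,0,0],"hand":0.2},{"delta_pos":[0,0,0.4],"delta_rot":[0,0,0],"hand":0.2},{"delta_pos":[0,0,0.4],"delta_rot":[0,0,0],"hand":0.2}]'
```

```text
clock: 22.0
tcp_pos: [0.5722, -0.2772, 0.1875]
ee_rot: [0.001, -0.0, 1.0, -0.0]
contact_force: [3.0, 1.6, 4.6]
finger_gap: 0.386
gripper_force: 20.0
clock: 22.25
tcp_pos: [0.5725, -0.2772, 0.1851]
ee_rot: [0.002, -0.0, 1.0, -0.001]
contact_force: [-0.1, 2.9, 10.1]
finger_gap: 0.384
gripper_force: 20.0
```

```bash
python3 -m pendant '[{"delta_pos":[0,0,-0.2],"delta_rot":[0,0,0],"hand":0.6},{"delta_pos":[0,0,-0.2],"delta_rot":[0,0,0],"hand":0.6},{"delta_pos":[0,0,-0.2],"delta_rot":[0,0,0],"hand":0.6},{"delta_pos":[0,0,-0.2],"delta_rot":[0,0,0],"hand":0.6},{"delta_pos":[0,0,-0.2],"delta_rot":[0,0,0],"hand":0.6},{"delta_pos":[0,0,-3],"delta_rot":[0,0,0],"hand":0.6},{"delta_pos":[0,0,-7],"delta_rot":[0,0,0],"hand":0.5},{"delta_pos":[0,0,-7],"delta_rot":[0,0,0],"hand":0.5}]'
python3 - <<'E'
from h import *
portions()
p,X=cloud("side"); save(p,"e.png",(200,150,360,300),(600,560))
go(.5175,.1235,.13,107.5)
E
```

```text
clock: 22.92
tcp_pos: [0.5738, -0.2786, 0.2611]
ee_rot: [0.004, -0.0, 1.0, -0.003]
contact_force: [1.0, -0.0, 3.7]
finger_gap: 0.519
gripper_force: 0.0
285 z 0.041 [557.8 -15.6] [71. 36.] closing -72.7
190 z 0.216 [ 552.  -278.1] [29.6 34.8] closing 0.4
293 z 0.041 [515.9 122. ] [65.8 35.5] closing -74.3
151 z 0.042 [488.7 -28.9] [52.  34.8] closing -73.7
291 z 0.042 [461.5  35.4] [63.3 36.1] closing -76.8
301 z 0.041 [444.5  98.7] [65.  36.8] closing -74.4
195 z 0.068 [ 407.4 -407.2] [110.   18.7] closing -87.2
t 23.0 dpos cm [ 5.56 40.18 14.3 ] drot [-0.003  0.004 -0.305] deg 17 j6 -94
```

View pics/e.png

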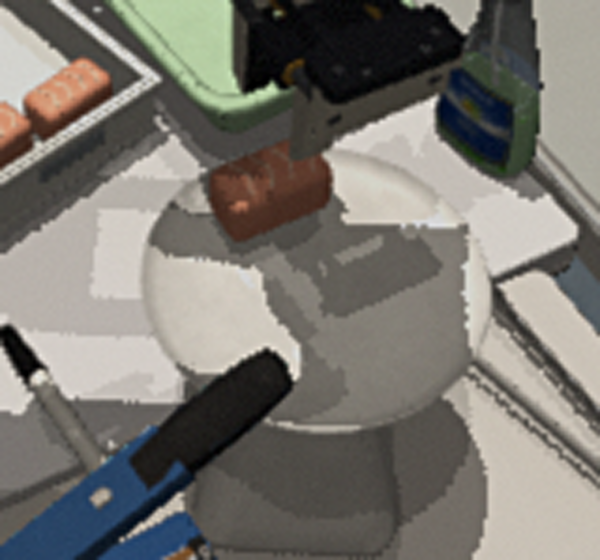

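```bash
python3 -m pendant '[{"delta_pos":[1.5,12,0],"delta_rot":[0,0,-0.1],"hand":0.5},{"delta_pos":[1.5,12,0],"delta_rot":[0,0,-0.1],"hand":0.5},{"delta_pos":[3,22,0],"delta_rot":[0,0,-0.2],"hand":0.5},{"delta_pos":[3,22,2],"delta_rot":[0,0,-0.2],"hand":0.5},{"delta_pos":[5.6,40.2,5],"delta_rot":[0,0,-0.305],"hand":0.5},{"delta_pos":[5.6,40.2,8],"delta_rot":[0,0,-0.305],"hand":0.5},{"delta_pos":[5.6,40.2,11],"delta_rot":[0,0,-0.305],"hand":0.5},{"delta_pos":[5.6,40.2,14.3],"delta_rot":[0,0,-0.305],"hand":0.5},{"delta_pos":[5.6,40.2,14.3],"delta_rot":[0,0,-0.305],"hand":0.5},{"delta_pos":[5.6,40.2,14.3],"delta_rot":[0,0,-0.305],"hand":0.5},{"delta_pos":[5.6,40.2,14.3],"delta_rot":[0,0,-0.305],"hand":0.5},{"delta_pos":[5.6,40.2,14.3],"delta_rot":[0,0,-0.305],"hand":0.5},{"delta_pos":[5.6,40.2,14.3],"delta_rot":[0,0,-0.305],"hand":0.5},{"delta_pos":[5.6,40.2,14.3],"delta_rot":[0,0,-0.305],"hand":0.5},{"delta_pos":[5.6,40.2,14.3],"delta_rot":[0,0,-0.305],"hand":0.5}]'
python3 - <<'E'
from h import *
for n in ("top","side"):
    P,_=panz(n)
    for a,b in((0,25),(40,60),(90,98)):
        r=np.hypot(P[:,0]*1000-571,P[:,1]*1000+332); m=(r>a)&(r<b)&(P[:,1]<-.34); print(n,a,b,m.sum(),round(P[m,2].mean()*1000,2))
go(.517,.123,.033,107)
E
```

```text
clock: 24.27
tcp_pos: [0.5161, 0.1239, 0.1105]
ee_rot: [0.001, -0.151, 0.988, -0.0]
contact_force: [0.1, -1.1, -0.3]
finger_gap: 0.498
gripper_force: 0.0
top 0 25 80 167.23
top 40 60 402 167.3
top 90 98 309 176.45
side 0 25 116 168.9
side 40 60 499 168.92
side 90 98 306 179.14
t 24.4 dpos cm [-0.02 -0.1   9.66] drot [-0.001  0.002  0.007] deg 0 j6 -94
```

```bash
python3 -m pendant '[{"delta_pos":[0,-0.1,4],"delta_rot":[0,0,0],"hand":0.5},{"delta_pos":[0,-0.1,7],"delta_rot":[0,0,0],"hand":0.5},{"delta_pos":[0,-0.1,9],"delta_rot":[0,0,0],"hand":0.5},{"delta_pos":[0,-0.1,9.6],"delta_rot":[0,0,0],"hand":0.5},{"delta_pos":[0,-0.1,9.6],"delta_rot":[0,0,0],"hand":0.5},{"delta_pos":[0,-0.1,9.6],"delta_rot":[0,0,0],"hand":0.2},{"delta_pos":[0,-0.1,9.6],"delta_rot":[0,0,0],"hand":0.2},{"delta_pos":[0,-0.1,9.6],"delta_rot":[0,0,0],"hand":0.2},{"delta_pos":[0,-0.1,9.6],"delta_rot":[0,0,0],"hand":0.2},{"delta_pos":[0,-0.1,9.6],"delta_rot":[0,0,0],"hand":0.2}]' 20;  python3 -m pendant '[{"delta_pos":[0,0,-1],"delta_rot":[0,0,0],"hand":0.2},{"delta_pos":[0,0,-4],"delta_rot":[0,0,0],"hand":0.2},{"delta_pos":[0,0,-8],"delta_rot":[0,0,0],"hand":0.2},{"delta_pos":[0,0,-12],"delta_rot":[0,0,0],"hand":0.2},{"delta_pos":[0,0,-16],"delta_rot":[0,0,0],"hand":0.2},{"delta_pos":[0,0,-20],"delta_rot":[0,0,0],"hand":0.2},{"delta_pos":[0,0,-22],"delta_rot":[0,0,0],"hand":0.2},{"delta_pos":[0,0,-22],"delta_rot":[0,0,0],"hand":0.2},{"delta_pos":[0,0,-22],"delta_rot":[0,0,0],"hand":0.2}]';  python3 - <<'E'
from h import *
go(.571,-.387,.25,90)
E
```

```text
clock: 25.2
tcp_pos: [0.5175, 0.124, 0.0159]
ee_rot: [0.002, -0.152, 0.988, -0.0]
contact_force: [0.2, -1.7, 6.9]
finger_gap: 0.386
gripper_force: 20.0
clock: 25.95
tcp_pos: [0.5165, 0.1242, 0.2361]
ee_rot: [0.002, -0.152, 0.988, -0.0]
contact_force: [-0.2, -0.0, -1.4]
finger_gap: 0.388
gripper_force: 20.0
t 25.9 dpos cm [ 10.17 -50.39   0.48] drot [-0.     0.004  0.305] deg -17 j6 -124
```

```bash
python3 -m pendant '[{"delta_pos":[0.6,-3,-1],"delta_rot":[0,0,0.02],"hand":0.2},{"delta_pos":[1.4,-7,-1.5],"delta_rot":[0,0,0.05],"hand":0.2},{"delta_pos":[2.2,-11,-1.5],"delta_rot":[0,0,0.1],"hand":0.2},{"delta_pos":[3,-15,-1.5],"delta_rot":[0,0,0.15],"hand":0.2},{"delta_pos":[3.8,-19,-1.5],"delta_rot":[0,0,0.2],"hand":0.2},{"delta_pos":[4.6,-23,-1.5],"delta_rot":[0,0,0.25],"hand":0.2},{"delta_pos":[5.4,-27,-1.5],"delta_rot":[0,0,0.3],"hand":0.2},{"delta_pos":[6.2,-31,-1.5],"delta_rot":[0,0,0.305],"hand":0.2},{"delta_pos":[7,-35,-1.5],"delta_rot":[0,0,0.305],"hand":0.2},{"delta_pos":[7.9,-39,-1.5],"delta_rot":[0,0,0.305],"hand":0.2},{"delta_pos":[8.7,-43,-1.5],"delta_rot":[0,0,0.305],"hand":0.2},{"delta_pos":[9.5,-47,-1.5],"delta_rot":[0,0,0.305],"hand":0.2},{"delta_pos":[10,-49.6,-1.5],"delta_rot":[0,0,0.305],"hand":0.2},{"delta_pos":[10.2,-50.4,-1.5],"delta_rot":[0,0,0.305],"hand":0.2},{"delta_pos":[10.2,-50.4,-1.5],"delta_rot":[0,0,0.305],"hand":0.2},{"delta_pos":[10.2,-50.4,-1.5],"delta_rot":[0,0,0.305],"hand":0.2}]';python3 - <<'E'
from h import *
go(.571,-.387,.209,90)
E
```

```text
clock: 27.28
tcp_pos: [0.569, -0.3864, 0.2465]
ee_rot: [-0.001, 0.0, 1.0, 0.001]
contact_force: [-0.6, 0.8, -0.5]
finger_gap: 0.383
gripper_force: 20.0
t 27.3 dpos cm [-0.21 -0.07  5.63] drot [ 0.003 -0.003 -0.   ] deg 0 j6 -124
```

```bash
python3 -m pendant '[{"delta_pos":[0,0,2],"delta_rot":[0,0,0],"hand":0.2},{"delta_pos":[0,0,4],"delta_rot":[0,0,0],"hand":0.2},{"delta_pos":[0,0,5],"delta_rot":[0,0,0],"hand":0.2},{"delta_pos":[0,0,5.6],"delta_rot":[0,0,0],"hand":0.2},{"delta_pos":[0,0,5.8],"delta_rot":[0,0,0],"hand":0.2},{"delta_pos":[0,0,5.8],"delta_rot":[0,0,0],"hand":0.2}]';python3 -m pendant '[{"delta_pos":[0,0,0],"delta_rot":[0,0,0],"hand":0.6},{"delta_pos":[0,0,0],"delta_rot":[0,0,0],"hand":0.6},{"delta_pos":[0,0,0],"delta_rot":[0,0,0],"hand":0.6},{"delta_pos":[0,0,0],"delta_rot":[0,0,0],"hand":0.6},{"delta_pos":[0,0,0],"delta_rot":[0,0,0],"hand":0.6},{"delta_pos":[0,0,-3],"delta_rot":[0,0,0],"hand":0.6},{"delta_pos":[0,0,-7],"delta_rot":[0,0,0],"hand":0.5},{"delta_pos":[0,0,-7],"delta_rot":[0,0,0],"hand":0.5},{"delta_pos":[0,0,-7],"delta_rot":[0,0,0],"hand":0.5}]'
python3 - <<'E'
from h import *
go(.4455,.1,.13,106.5)
E
```

```text
clock: 27.78
tcp_pos: [0.5699, -0.3866, 0.1909]
ee_rot: [-0.0, -0.001, 1.0, 0.0]
contact_force: [-0.1, -0.2, -0.9]
finger_gap: 0.385
gripper_force: 20.0
clock: 28.53
tcp_pos: [0.5712, -0.3887, 0.2653]
ee_rot: [0.003, -0.0, 1.0, -0.002]
contact_force: [-0.2, 0.2, -0.6]
finger_gap: 0.505
gripper_force: 0.0
t 28.5 dpos cm [12.66 48.95 15.11] drot [-0.006  0.005 -0.288] deg 16 j6 -94
```

```bash
python3 -m pendant '[{"delta_pos":[4,16,0],"delta_rot":[0,0,-0.1],"hand":0.5},{"delta_pos":[4,16,0],"delta_rot":[0,0,-0.1],"hand":0.5},{"delta_pos":[8,30,0],"delta_rot":[0,0,-0.2],"hand":0.5},{"delta_pos":[8,30,0],"delta_rot":[0,0,-0.2],"hand":0.5},{"delta_pos":[8,30,0],"delta_rot":[0,0,-0.2],"hand":0.5},{"delta_pos":[12.7,49,0],"delta_rot":[0,0,-0.288],"hand":0.5},{"delta_pos":[12.7,49,4],"delta_rot":[0,0,-0.288],"hand":0.5},{"delta_pos":[12.7,49,8],"delta_rot":[0,0,-0.288],"hand":0.5},{"delta_pos":[12.7,49,12],"delta_rot":[0,0,-0.288],"hand":0.5},{"delta_pos":[12.7,49,15.1],"delta_rot":[0,0,-0.288],"hand":0.5},{"delta_pos":[12.7,49,15.1],"delta_rot":[0,0,-0.288],"hand":0.5},{"delta_pos":[12.7,49,15.1],"delta_rot":[0,0,-0.288],"hand":0.5},{"delta_pos":[12.7,49,15.1],"delta_rot":[0,0,-0.288],"hand":0.5},{"delta_pos":[12.7,49,15.1],"delta_rot":[0,0,-0.288],"hand":0.5},{"delta_pos":[12.7,49,15.1],"delta_rot":[0,0,-0.288],"hand":0.5},{"delta_pos":[12.7,49,15.1],"delta_rot":[0,0,-0.288],"hand":0.5},{"delta_pos":[12.7,49,15.1],"delta_rot":[0,0,-0.288],"hand":0.5},{"delta_pos":[12.7,49,15.1],"delta_rot":[0,0,-0.288],"hand":0.5}]'
cat >> h.py <<'E'
def weigh():
    for n,b in(("top",168.6),("side",170.27)):
        z=[]
        for _ in range(2):
            P,_p=panz(n); r=np.hypot(P[:,0]*1000-571,P[:,1]*1000+332); m=(r<26)&(P[:,2]<.178); z.append(P[m,2].mean()*1000)
        print(n,m.sum(),"sink mm",np.round(b-np.array(z),2))
E
python3 - <<'E'
from h import *
weigh(); portions()
go(.4455,.1,.033,106.5)
E
```

```text
clock: 30.03
tcp_pos: [0.4442, 0.1015, 0.1112]
ee_rot: [0.001, -0.143, 0.99, -0.0]
contact_force: [0.1, 0.3, 0.4]
finger_gap: 0.501
gripper_force: 0.0
top 297 sink mm [2.12 2.11]
side 323 sink mm [2.17 2.25]
392 z 0.215 [ 568.6 -279. ] [63.2 33. ] closing -89.9
400 z 0.215 [ 568.2 -387.6] [63.6 34.8] closing -89.9
282 z 0.041 [558.2 -15.7] [71.8 36.1] closing -72.0
286 z 0.042 [483.1 -31. ] [65.3 35.8] closing -72.8
271 z 0.042 [461.9  30.5] [63.2 34.7] closing -87.6
173 z 0.068 [ 405.9 -404.2] [ 17.8 107.4] closing 89.6
90 z 0.211 [421.8  49.6] [10.6 29.7] closing 40.6
t 30.3 dpos cm [-0.15 -0.25  9.6 ] drot [-0.     0.001 -0.001] deg 0 j6 -94
```

```bash
python3 -m pendant '[{"delta_pos":[-0.1,-0.2,4],"delta_rot":[0,0,0],"hand":0.5},{"delta_pos":[-0.1,-0.2,7],"delta_rot":[0,0,0],"hand":0.5},{"delta_pos":[-0.1,-0.2,9],"delta_rot":[0,0,0],"hand":0.5},{"delta_pos":[-0.1,-0.2,9.6],"delta_rot":[0,0,0],"hand":0.5},{"delta_pos":[-0.1,-0.2,9.6],"delta_rot":[0,0,0],"hand":0.5},{"delta_pos":[-0.1,-0.2,9.6],"delta_rot":[0,0,0],"hand":0.2},{"delta_pos":[-0.1,-0.2,9.6],"delta_rot":[0,0,0],"hand":0.2},{"delta_pos":[-0.1,-0.2,9.6],"delta_rot":[0,0,0],"hand":0.2},{"delta_pos":[-0.1,-0.2,9.6],"delta_rot":[0,0,0],"hand":0.2},{"delta_pos":[-0.1,-0.2,9.6],"delta_rot":[0,0,0],"hand":0.2}]' 20;  python3 -m pendant '[{"delta_pos":[0,0,-1],"delta_rot":[0,0,0],"hand":0.2},{"delta_pos":[0,0,-4],"delta_rot":[0,0,0],"hand":0.2},{"delta_pos":[0,0,-8],"delta_rot":[0,0,0],"hand":0.2},{"delta_pos":[0,0,-12],"delta_rot":[0,0,0],"hand":0.2},{"delta_pos":[0,0,-16],"delta_rot":[0,0,0],"hand":0.2},{"delta_pos":[0,0,-20],"delta_rot":[0,0,0],"hand":0.2},{"delta_pos":[0,0,-23.5],"delta_rot":[0,0,0],"hand":0.2},{"delta_pos":[0,0,-23.5],"delta_rot":[0,0,0],"hand":0.2},{"delta_pos":[0,0,-23.5],"delta_rot":[0,0,0],"hand":0.2}]';  python3 - <<'E'
from h import *
go(.626,-.332,.266,0)
E
```

```text
clock: 31.12
tcp_pos: [0.4459, 0.1011, 0.0155]
ee_rot: [0.002, -0.144, 0.99, -0.0]
contact_force: [-0.5, 0.4, 8.0]
finger_gap: 0.388
gripper_force: 20.0
clock: 31.87
tcp_pos: [0.4456, 0.1012, 0.2524]
ee_rot: [0.003, -0.144, 0.99, -0.0]
contact_force: [-1.1, 0.3, -1.4]
finger_gap: 0.389
gripper_force: 20.0
t 31.9 dpos cm [ -4.97 -46.66   0.6 ] drot [0.005 0.005 1.859] deg -107 j6 -28
```

```bash
python3 -m pendant '[{"delta_pos":[-0.3,-3,0],"delta_rot":[0,0,0.1],"hand":0.2},{"delta_pos":[-0.7,-6.5,0],"delta_rot":[0,0,0.22],"hand":0.2},{"delta_pos":[-1.1,-10,0],"delta_rot":[0,0,0.34],"hand":0.2},{"delta_pos":[-1.4,-13.5,0],"delta_rot":[0,0,0.46],"hand":0.2},{"delta_pos":[-1.8,-17,0],"delta_rot":[0,0,0.58],"hand":0.2},{"delta_pos":[-2.2,-20.5,0],"delta_rot":[0,0,0.7],"hand":0.2},{"delta_pos":[-2.5,-24,0],"delta_rot":[0,0,0.82],"hand":0.2},{"delta_pos":[-2.9,-27.5,0],"delta_rot":[0,0,0.94],"hand":0.2},{"delta_pos":[-3.3,-31,0],"delta_rot":[0,0,1.06],"hand":0.2},{"delta_pos":[-3.7,-34.5,0],"delta_rot":[0,0,1.18],"hand":0.2},{"delta_pos":[-4,-38,0],"delta_rot":[0,0,1.3],"hand":0.2},{"delta_pos":[-4.4,-41.5,0],"delta_rot":[0,0,1.42],"hand":0.2},{"delta_pos":[-4.8,-45,0],"delta_rot":[0,0,1.54],"hand":0.2},{"delta_pos":[-5,-46.7,0],"delta_rot":[0,0,1.66],"hand":0.2},{"delta_pos":[-5,-46.7,0],"delta_rot":[0,0,1.78],"hand":0.2},{"delta_pos":[-5,-46.7,0],"delta_rot":[0,0,1.859],"hand":0.2},{"delta_pos":[-5,-46.7,0],"delta_rot":[0,0,1.859],"hand":0.2},{"delta_pos":[-5,-46.7,0],"delta_rot":[0,0,1.859],"hand":0.2}]'
python3 - <<'E'
from h import *
go(.626,-.332,.209,0)
E
```

```text
clock: 33.37
tcp_pos: [0.6241, -0.3322, 0.2469]
ee_rot: [-0.001, 0.706, 0.708, -0.0]
contact_force: [-0.4, 0.3, -0.5]
finger_gap: 0.387
gripper_force: 20.0
t 33.4 dpos cm [0.01 0.21 5.67] drot [-0.002 -0.002  0.003] deg 0 j6 -28
```

```bash
python3 -m pendant '[{"delta_pos":[0,0.2,2],"delta_rot":[0,0,0],"hand":0.2},{"delta_pos":[0,0.2,4],"delta_rot":[0,0,0],"hand":0.2},{"delta_pos":[0,0.2,5],"delta_rot":[0,0,0],"hand":0.2},{"delta_pos":[0,0.2,5.6],"delta_rot":[0,0,0],"hand":0.2},{"delta_pos":[0,0.2,5.9],"delta_rot":[0,0,0],"hand":0.2},{"delta_pos":[0,0.2,5.9],"delta_rot":[0,0,0],"hand":0.2}]';python3 -m pendant '[{"delta_pos":[0,0,0],"delta_rot":[0,0,0],"hand":0.55},{"delta_pos":[0,0,0],"delta_rot":[0,0,0],"hand":0.55},{"delta_pos":[0,0,0],"delta_rot":[0,0,0],"hand":0.55},{"delta_pos":[0,0,0],"delta_rot":[0,0,0],"hand":0.55},{"delta_pos":[0,0,0],"delta_rot":[0,0,0],"hand":0.55},{"delta_pos":[0,0,-3],"delta_rot":[0,0,0],"hand":0.55},{"delta_pos":[0,0,-7],"delta_rot":[0,0,0],"hand":0.5},{"delta_pos":[0,0,-7],"delta_rot":[0,0,0],"hand":0.5},{"delta_pos":[0,0,-7],"delta_rot":[0,0,0],"hand":0.5}]'
python3 - <<'E'
from h import *
go(.463,.037,.13,103)
E
```

```text
clock: 33.87
tcp_pos: [0.6266, -0.3323, 0.1894]
ee_rot: [-0.0, 0.707, 0.707, -0.0]
contact_force: [0.2, 0.3, -0.4]
finger_gap: 0.389
gripper_force: 20.0
clock: 34.62
tcp_pos: [0.6285, -0.3337, 0.2646]
ee_rot: [0.004, 0.707, 0.707, 0.001]
contact_force: [0.2, -0.5, -0.4]
finger_gap: 0.508
gripper_force: 0.0
t 34.6 dpos cm [ 37.13 -16.65  15.07] drot [ 8.000e-03 -1.000e-03  1.344e+00] deg -77 j6 82
```

```bash
python3 -m pendant '[{"delta_pos":[12,-5.4,0],"delta_rot":[0,0,0.4],"hand":0.5},{"delta_pos":[12,-5.4,0],"delta_rot":[0,0,0.4],"hand":0.5},{"delta_pos":[12,-5.4,0],"delta_rot":[0,0,0.4],"hand":0.5},{"delta_pos":[24,-10.7,0],"delta_rot":[0,0,0.8],"hand":0.5},{"delta_pos":[24,-10.7,0],"delta_rot":[0,0,0.8],"hand":0.5},{"delta_pos":[37.1,-16.6,3],"delta_rot":[0,0,1.344],"hand":0.5},{"delta_pos":[37.1,-16.6,6],"delta_rot":[0,0,1.344],"hand":0.5},{"delta_pos":[37.1,-16.6,9],"delta_rot":[0,0,1.344],"hand":0.5},{"delta_pos":[37.1,-16.6,12],"delta_rot":[0,0,1.344],"hand":0.5},{"delta_pos":[37.1,-16.6,15],"delta_rot":[0,0,1.344],"hand":0.5},{"delta_pos":[37.1,-16.6,15],"delta_rot":[0,0,1.344],"hand":0.5},{"delta_pos":[37.1,-16.6,15],"delta_rot":[0,0,1.344],"hand":0.5},{"delta_pos":[37.1,-16.6,15],"delta_rot":[0,0,1.344],"hand":0.5},{"delta_pos":[37.1,-16.6,15],"delta_rot":[0,0,1.344],"hand":0.5},{"delta_pos":[37.1,-16.6,15],"delta_rot":[0,0,1.344],"hand":0.5}]'
python3 - <<'E'
from h import *
weigh()
go(.463,.0365,.033,103)
E
```

```text
clock: 35.87
tcp_pos: [0.4627, 0.0375, 0.1118]
ee_rot: [0.0, 0.993, 0.114, 0.002]
contact_force: [0.9, -0.1, 0.2]
finger_gap: 0.499
gripper_force: 0.0
top 303 sink mm [2.83 2.88]
side 327 sink mm [3.09 2.94]
t 36.1 dpos cm [0.01 0.11 9.72] drot [ 0.001 -0.003 -0.001] deg 0 j6 82
```

```bash
python3 -m pendant '[{"delta_pos":[0,0.1,4],"delta_rot":[0,0,0],"hand":0.5},{"delta_pos":[0,0.1,7],"delta_rot":[0,0,0],"hand":0.5},{"delta_pos":[0,0.1,9],"delta_rot":[0,0,0],"hand":0.5},{"delta_pos":[0,0.1,9.7],"delta_rot":[0,0,0],"hand":0.5},{"delta_pos":[0,0.1,9.7],"delta_rot":[0,0,0],"hand":0.5},{"delta_pos":[0,0.1,9.7],"delta_rot":[0,0,0],"hand":0.2},{"delta_pos":[0,0.1,9.7],"delta_rot":[0,0,0],"hand":0.2},{"delta_pos":[0,0.1,9.7],"delta_rot":[0,0,0],"hand":0.2},{"delta_pos":[0,0.1,9.7],"delta_rot":[0,0,0],"hand":0.2},{"delta_pos":[0,0.1,9.7],"delta_rot":[0,0,0],"hand":0.2}]' 20;  python3 -m pendant '[{"delta_pos":[0,0,-1],"delta_rot":[0,0,0],"hand":0.2},{"delta_pos":[0,0,-4],"delta_rot":[0,0,0],"hand":0.2},{"delta_pos":[0,0,-8],"delta_rot":[0,0,0],"hand":0.2},{"delta_pos":[0,0,-12],"delta_rot":[0,0,0],"hand":0.2},{"delta_pos":[0,0,-16],"delta_rot":[0,0,0],"hand":0.2},{"delta_pos":[0,0,-20],"delta_rot":[0,0,0],"hand":0.2},{"delta_pos":[0,0,-23.5],"delta_rot":[0,0,0],"hand":0.2},{"delta_pos":[0,0,-23.5],"delta_rot":[0,0,0],"hand":0.2},{"delta_pos":[0,0,-23.5],"delta_rot":[0,0,0],"hand":0.2}]';  python3 - <<'E'
from h import *
go(.516,-.332,.266,0)
E
```

```text
clock: 36.9
tcp_pos: [0.4629, 0.0373, 0.0147]
ee_rot: [0.0, 0.994, 0.113, 0.002]
contact_force: [-0.5, -1.1, 7.5]
finger_gap: 0.388
gripper_force: 19.9
clock: 37.65
tcp_pos: [0.4625, 0.0375, 0.2512]
ee_rot: [0.0, 0.994, 0.113, 0.003]
contact_force: [0.6, 0.5, -2.6]
finger_gap: 0.387
gripper_force: 19.9
t 37.6 dpos cm [-3.1  37.2   0.44] drot [ 0.005 -0.004 -1.344] deg 77 j6 -33
```

```bash
python3 -m pendant '[{"delta_pos":[-0.3,3,0],"delta_rot":[0,0,-0.12],"hand":0.2},{"delta_pos":[-0.6,6.5,0],"delta_rot":[0,0,-0.24],"hand":0.2},{"delta_pos":[-0.8,10,0],"delta_rot":[0,0,-0.36],"hand":0.2},{"delta_pos":[-1.1,13.5,0],"delta_rot":[0,0,-0.48],"hand":0.2},{"delta_pos":[-1.4,17,0],"delta_rot":[0,0,-0.6],"hand":0.2},{"delta_pos":[-1.7,20.5,0],"delta_rot":[0,0,-0.72],"hand":0.2},{"delta_pos":[-2,24,0],"delta_rot":[0,0,-0.84],"hand":0.2},{"delta_pos":[-2.3,27.5,0],"delta_rot":[0,0,-0.96],"hand":0.2},{"delta_pos":[-2.6,31,0],"delta_rot":[0,0,-1.08],"hand":0.2},{"delta_pos":[-2.9,34.5,0],"delta_rot":[0,0,-1.2],"hand":0.2},{"delta_pos":[-3.1,36.8,0],"delta_rot":[0,0,-1.3],"hand":0.2},{"delta_pos":[-3.1,37.2,0],"delta_rot":[0,0,-1.344],"hand":0.2},{"delta_pos":[-3.1,37.2,0],"delta_rot":[0,0,-1.344],"hand":0.2},{"delta_pos":[-3.1,37.2,0],"delta_rot":[0,0,-1.344],"hand":0.2},{"delta_pos":[-3.1,37.2,0],"delta_rot":[0,0,-1.344],"hand":0.2}]'
python3 - <<'E'
from h import *
go(.516,-.332,.208,0)
E
```

```text
clock: 38.9
tcp_pos: [0.514, -0.3309, 0.2465]
ee_rot: [-0.001, 0.708, 0.707, -0.0]
contact_force: [0.8, 0.0, -0.6]
finger_gap: 0.384
gripper_force: 19.9
t 38.9 dpos cm [-0.12  0.21  5.73] drot [-0.002 -0.002 -0.001] deg 0 j6 -33
```

```bash
python3 -m pendant '[{"delta_pos":[-0.1,0.1,2],"delta_rot":[0,0,0],"hand":0.2},{"delta_pos":[-0.1,0.1,4],"delta_rot":[0,0,0],"hand":0.2},{"delta_pos":[-0.1,0.1,5],"delta_rot":[0,0,0],"hand":0.2},{"delta_pos":[-0.1,0.1,5.6],"delta_rot":[0,0,0],"hand":0.2},{"delta_pos":[-0.1,0.1,6],"delta_rot":[0,0,0],"hand":0.2},{"delta_pos":[-0.1,0.1,6],"delta_rot":[0,0,0],"hand":0.2}]';python3 -m pendant '[{"delta_pos":[0,0,0],"delta_rot":[0,0,0],"hand":0.55},{"delta_pos":[0,0,0],"delta_rot":[0,0,0],"hand":0.55},{"delta_pos":[0,0,0],"delta_rot":[0,0,0],"hand":0.55},{"delta_pos":[0,0,0],"delta_rot":[0,0,0],"hand":0.55},{"delta_pos":[0,0,0],"delta_rot":[0,0,0],"hand":0.55},{"delta_pos":[0,0,-3],"delta_rot":[0,0,0],"hand":0.55},{"delta_pos":[0,0,-7],"delta_rot":[0,0,0],"hand":0.5},{"delta_pos":[0,0,-7],"delta_rot":[0,0,0],"hand":0.5},{"delta_pos":[0,0,-7],"delta_rot":[0,0,0],"hand":0.5}]'
python3 - <<'E'
from h import *
go(.484,-.03,.13,107.5)
E
```

```text
clock: 39.4
tcp_pos: [0.5154, -0.3324, 0.1874]
ee_rot: [-0.0, 0.707, 0.707, -0.0]
contact_force: [-0.5, 0.1, -1.8]
finger_gap: 0.389
gripper_force: 19.9
clock: 40.15
tcp_pos: [0.5171, -0.3343, 0.2618]
ee_rot: [0.004, 0.707, 0.707, 0.0]
contact_force: [-0.2, -0.5, 0.1]
finger_gap: 0.502
gripper_force: 0.0
t 40.1 dpos cm [30.49 -3.39 14.91] drot [0.008 0.    1.265] deg -72 j6 69
```

```bash
python3 -m pendant '[{"delta_pos":[12,-1,0],"delta_rot":[0,0,0.4],"hand":0.5},{"delta_pos":[12,-1,0],"delta_rot":[0,0,0.4],"hand":0.5},{"delta_pos":[12,-1,0],"delta_rot":[0,0,0.4],"hand":0.5},{"delta_pos":[30.4,-3.4,0],"delta_rot":[0,0,1.265],"hand":0.5},{"delta_pos":[30.4,-3.4,2],"delta_rot":[0,0,1.265],"hand":0.5},{"delta_pos":[30.4,-3.4,5],"delta_rot":[0,0,1.265],"hand":0.5},{"delta_pos":[30.4,-3.4,9],"delta_rot":[0,0,1.265],"hand":0.5},{"delta_pos":[30.4,-3.4,12],"delta_rot":[0,0,1.265],"hand":0.5},{"delta_pos":[30.4,-3.4,14.8],"delta_rot":[0,0,1.265],"hand":0.5},{"delta_pos":[30.4,-3.4,14.8],"delta_rot":[0,0,1.265],"hand":0.5},{"delta_pos":[30.4,-3.4,14.8],"delta_rot":[0,0,1.265],"hand":0.5},{"delta_pos":[30.4,-3.4,14.8],"delta_rot":[0,0,1.265],"hand":0.5},{"delta_pos":[30.4,-3.4,14.8],"delta_rot":[0,0,1.265],"hand":0.5},{"delta_pos":[30.4,-3.4,14.8],"delta_rot":[0,0,1.265],"hand":0.5}]'
python3 - <<'E'
from h import *
weigh(); portions()
go(.484,-.03,.033,107.5)
E
```

```text
clock: 41.32
tcp_pos: [0.4821, -0.0294, 0.1103]
ee_rot: [0.0, 0.988, 0.153, 0.001]
contact_force: [-0.5, -0.3, 0.4]
finger_gap: 0.499
gripper_force: 0.0
top 296 sink mm [4.19 4.3 ]
side 304 sink mm [4.28 4.14]
394 z 0.213 [ 624.3 -333.6] [34.9 61.2] closing 0.1
395 z 0.213 [ 569.5 -278.5] [35.  64.6] closing 89.4
411 z 0.213 [ 569.1 -386.9] [33.3 65.2] closing 88.7
409 z 0.213 [ 513.5 -332.9] [35.5 65. ] closing 0.9
70 z 0.045 [460.3 -40.4] [16.  26.9] closing 22.9
183 z 0.068 [ 405.9 -404.6] [107.4  17.8] closing -90.0
t 41.6 dpos cm [0.16 0.11 9.62] drot [ 0.001 -0.001  0.   ] deg 0 j6 69
```

```bash
cat >> h.py <<'E'
def wr(k=12):
    F=[]
    for _ in range(k): camera("top"); F.append(np.array(sense()["contact_force"])[2])
    print("Fz",np.round(np.mean(F),3),"se",np.round(np.std(F)/k**.5,3))
E
python3 - <<'E'
from h import *
wr()
E
python3 -m pendant '[{"delta_pos":[0.1,0.1,4],"delta_rot":[0,0,0],"hand":0.5},{"delta_pos":[0.1,0.1,7],"delta_rot":[0,0,0],"hand":0.5},{"delta_pos":[0.1,0.1,9],"delta_rot":[0,0,0],"hand":0.5},{"delta_pos":[0.1,0.1,9.6],"delta_rot":[0,0,0],"hand":0.5},{"delta_pos":[0.1,0.1,9.6],"delta_rot":[0,0,0],"hand":0.5},{"delta_pos":[0.1,0.1,9.6],"delta_rot":[0,0,0],"hand":0.2},{"delta_pos":[0.1,0.1,9.6],"delta_rot":[0,0,0],"hand":0.2},{"delta_pos":[0.1,0.1,9.6],"delta_rot":[0,0,0],"hand":0.2},{"delta_pos":[0.1,0.1,9.6],"delta_rot":[0,0,0],"hand":0.2},{"delta_pos":[0.1,0.1,9.6],"delta_rot":[0,0,0],"hand":0.2}]' 20;  python3 -m pendant '[{"delta_pos":[0,0,-1],"delta_rot":[0,0,0],"hand":0.2},{"delta_pos":[0,0,-4],"delta_rot":[0,0,0],"hand":0.2},{"delta_pos":[0,0,-8],"delta_rot":[0,0,0],"hand":0.2},{"delta_pos":[0,0,-9.6],"delta_rot":[0,0,0],"hand":0.2},{"delta_pos":[0,0,-9.6],"delta_rot":[0,0,0],"hand":0.2},{"delta_pos":[0,0,-9.6],"delta_rot":[0,0,0],"hand":0.2},{"delta_pos":[0,0,-9.6],"delta_rot":[0,0,0],"hand":0.2}]';  python3 - <<'E'
from h import *
wr()
p,X=cloud("side"); save(p,"f.png",(200,60,340,300),(500,600))
go(.571,-.332,.266,45);go(.571,-.332,.266,-45)
E
```

```text
Fz 0.163 se 0.149
clock: 43.0
tcp_pos: [0.4844, -0.0299, 0.0156]
ee_rot: [0.001, 0.988, 0.152, 0.002]
contact_force: [-0.7, -0.2, 6.8]
finger_gap: 0.386
gripper_force: 20.0
clock: 43.58
tcp_pos: [0.482, -0.0296, 0.1089]
ee_rot: [-0.0, 0.988, 0.152, -0.001]
contact_force: [-0.1, -0.1, -2.1]
finger_gap: 0.388
gripper_force: 20.0
Fz -1.003 se 0.101
t 44.2 dpos cm [ -0.69  31.49 -13.76] drot [0.    0.    1.091] deg -63 j6 105
t 44.2 dpos cm [ -0.69  31.49 -13.76] drot [ 0.    0.   -0.48] deg 27 j6 15
```

```bash
python3 -m pendant '[{"delta_pos":[0,0,-3],"delta_rot":[0,0,0],"hand":0.2},{"delta_pos":[0,0,-7],"delta_rot":[0,0,0],"hand":0.2},{"delta_pos":[0,0,-11],"delta_rot":[0,0,0],"hand":0.2},{"delta_pos":[0,2,-14],"delta_rot":[0,0,-0.06],"hand":0.2},{"delta_pos":[-0.1,5,-15],"delta_rot":[0,0,-0.12],"hand":0.2},{"delta_pos":[-0.2,8.5,-15],"delta_rot":[0,0,-0.18],"hand":0.2},{"delta_pos":[-0.3,12,-15],"delta_rot":[0,0,-0.24],"hand":0.2},{"delta_pos":[-0.4,15.5,-15],"delta_rot":[0,0,-0.3],"hand":0.2},{"delta_pos":[-0.5,19,-15],"delta_rot":[0,0,-0.36],"hand":0.2},{"delta_pos":[-0.5,22.5,-15],"delta_rot":[0,0,-0.42],"hand":0.2},{"delta_pos":[-0.6,26,-15],"delta_rot":[0,0,-0.48],"hand":0.2},{"delta_pos":[-0.7,29,-15],"delta_rot":[0,0,-0.48],"hand":0.2},{"delta_pos":[-0.7,31,-15],"delta_rot":[0,0,-0.48],"hand":0.2},{"delta_pos":[-0.7,31.5,-15],"delta_rot":[0,0,-0.48],"hand":0.2},{"delta_pos":[-0.7,31.5,-15],"delta_rot":[0,0,-0.48],"hand":0.2},{"delta_pos":[-0.7,31.5,-15],"delta_rot":[0,0,-0.48],"hand":0.2},{"delta_pos":[-0.7,31.5,-15],"delta_rot":[0,0,-0.48],"hand":0.2}]'
python3 - <<'E'
from h import *
go(.571,-.332,.206,-45)
E
```

```text
clock: 45.65
tcp_pos: [0.5709, -0.331, 0.2597]
ee_rot: [-0.0, 0.924, 0.383, 0.0]
contact_force: [0.0, -0.4, -1.7]
finger_gap: 0.387
gripper_force: 20.0
t 45.6 dpos cm [-0.07  0.08  7.25] drot [-0.    -0.     0.001] deg 0 j6 15
```

```bash
python3 -m pendant '[{"delta_pos":[-0.1,0.1,1.5],"delta_rot":[0,0,0],"hand":0.2},{"delta_pos":[-0.1,0.1,3],"delta_rot":[0,0,0],"hand":0.2},{"delta_pos":[-0.1,0.1,4.5],"delta_rot":[0,0,0],"hand":0.2},{"delta_pos":[-0.1,0.1,5.5],"delta_rot":[0,0,0],"hand":0.2},{"delta_pos":[-0.1,0.1,6.3],"delta_rot":[0,0,0],"hand":0.2},{"delta_pos":[-0.1,0.1,6.8],"delta_rot":[0,0,0],"hand":0.2},{"delta_pos":[-0.1,0.1,7.1],"delta_rot":[0,0,0],"hand":0.2},{"delta_pos":[-0.1,0.1,7.1],"delta_rot":[0,0,0],"hand":0.2}]'
```

```text
clock: 46.32
tcp_pos: [0.5709, -0.3332, 0.1885]
ee_rot: [-0.0, 0.924, 0.383, -0.0]
contact_force: [0.3, 0.1, -1.1]
finger_gap: 0.383
gripper_force: 20.0
```

Run:
```python
from h import *
p,X=cloud("side"); save(p,"g.png",(200,150,360,300),(600,560))
```

```text
(no output)
```

View pics/g.png

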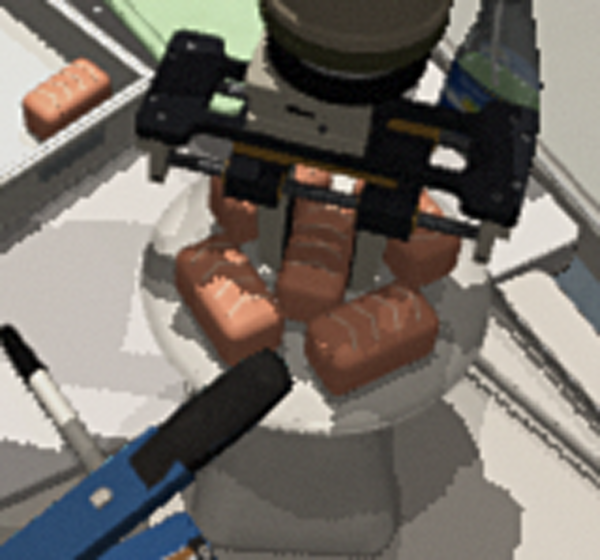

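The fifth portion is between the others at (315,260), with the fingers clear of its neighbours. Releasing gently.

```bash
python3 -m pendant '[{"delta_pos":[0,0,0.2],"delta_rot":[0,0,0],"hand":0.2},{"delta_pos":[0,0,0.3],"delta_rot":[0,0,0],"hand":0.44},{"delta_pos":[0,0,0.3],"delta_rot":[0,0,0],"hand":0.44},{"delta_pos":[0,0,0.3],"delta_rot":[0,0,0],"hand":0.44},{"delta_pos":[0,0,0.3],"delta_rot":[0,0,0],"hand":0.44},{"delta_pos":[0,0,-2],"delta_rot":[0,0,0],"hand":0.44},{"delta_pos":[0,0,-5],"delta_rot":[0,0,0],"hand":0.44},{"delta_pos":[0,0,-8],"delta_rot":[0,0,0],"hand":0.5},{"delta_pos":[0,0,-8],"delta_rot":[0,0,0],"hand":0.5}]'
python3 - <<'E'
from h import *
go(.372,.37,.26,90)
E
```

```text
clock: 47.12
tcp_pos: [0.5732, -0.3352, 0.2771]
ee_rot: [0.005, 0.924, 0.383, 0.003]
contact_force: [0.7, 0.1, 1.2]
finger_gap: 0.492
gripper_force: 0.0
t 47.1 dpos cm [ 35.66 -64.12   2.96] drot [ 0.01  -0.006  0.786] deg -45 j6 135
```

```bash
python3 -m pendant '[{"delta_pos":[18,-32,0],"delta_rot":[0,0,0.3],"hand":0.6},{"delta_pos":[18,-32,0],"delta_rot":[0,0,0.3],"hand":0.6},{"delta_pos":[18,-32,0],"delta_rot":[0,0,0.3],"hand":0.6},{"delta_pos":[18,-32,0],"delta_rot":[0,0,0.3],"hand":0.6},{"delta_pos":[35.6,-64,1.5],"delta_rot":[0,0,0.786],"hand":0.6},{"delta_pos":[35.6,-64,1.5],"delta_rot":[0,0,0.786],"hand":0.6},{"delta_pos":[35.6,-64,1.5],"delta_rot":[0,0,0.786],"hand":0.6},{"delta_pos":[35.6,-64,1.5],"delta_rot":[0,0,0.786],"hand":0.6},{"delta_pos":[35.6,-64,1.5],"delta_rot":[0,0,0.786],"hand":0.6},{"delta_pos":[35.6,-64,1.5],"delta_rot":[0,0,0.786],"hand":0.6},{"delta_pos":[35.6,-64,1.5],"delta_rot":[0,0,0.786],"hand":0.6},{"delta_pos":[35.6,-64,1.5],"delta_rot":[0,0,0.786],"hand":0.6},{"delta_pos":[35.6,-64,1.5],"delta_rot":[0,0,0.786],"hand":0.6},{"delta_pos":[35.6,-64,1.5],"delta_rot":[0,0,0.786],"hand":0.6},{"delta_pos":[35.6,-64,1.5],"delta_rot":[0,0,0.786],"hand":0.6},{"delta_pos":[35.6,-64,1.5],"delta_rot":[0,0,0.786],"hand":0.6},{"delta_pos":[35.6,-64,1.5],"delta_rot":[0,0,0.786],"hand":0.6},{"delta_pos":[35.6,-64,1.5],"delta_rot":[0,0,0.786],"hand":0.6},{"delta_pos":[35.6,-64,1.5],"delta_rot":[0,0,0.786],"hand":0.6},{"delta_pos":[35.6,-64,1.5],"delta_rot":[0,0,0.786],"hand":0.6}]'
python3 - <<'E'
from h import *
L={"top":[],"side":[]}
for k in range(4):
    for n in L:
        P,p=panz(n); r=np.hypot(P[:,0]*1000-571,P[:,1]*1000+332); m=(P[:,2]>.159); m2=m&(r>88)&(r<98)&(P[:,2]<.19); m1=m&(r<70)&(P[:,2]<.172)
        L[n].append((P[m1,2].mean()*1000,P[m2,2].mean()*1000,m1.sum(),m2.sum()))
for n in L: print(n,np.round(np.mean(L[n],0),2))
portions()
p,_=cloud("top"); save(p,"k.png",None,(800,600))
rim(.066,.555,.37,.15); rim(.09,.372,.37,.15)
E
```

```text
clock: 48.78
tcp_pos: [0.3689, 0.372, 0.2534]
ee_rot: [0.0, 1.0, 0.002, -0.0]
contact_force: [-0.1, -0.8, -0.1]
finger_gap: 0.598
gripper_force: 0.0
top [163.71 172.21 583.75 784.  ]
side [165.37 174.31 484.25 727.25]
2069 z 0.212 [ 568.8 -333.1] [140.3 142.3] closing 44.9
286 z 0.041 [557.4 -15.4] [71.2 36. ] closing -71.6
187 z 0.068 [ 405.9 -407.1] [106.9  18.5] closing -86.7
top 1077 (array([555.2, 368.5]), array([164.6, 247.9]), 0.7)
side 588 (array([557.3, 368.9]), array([248.2, 164.5]), 89.9)
top 985 (array([370., 367.]), array([164.3, 245.4]), 1.0)
side 629 (array([372.1, 369.4]), array([164. , 249.2]), 0.1)
```

View pics/k.png

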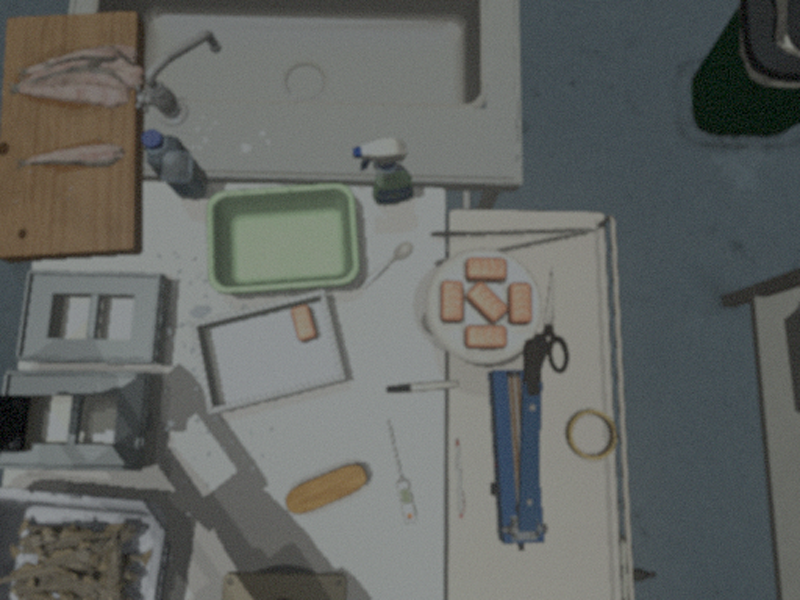

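The picture shows five portions on the pan around (486,303), one left in the crate at (303,322) and the tray empty. Both boxes are still where I set them, at (95,318) and (75,420). Next I'll measure the sink against the same rings as the empty-pan baseline.

Run:
```python
from h import *
B={"top":{20:168.55,50:168.67,80:171.69},"side":{20:170.27,50:170.26,80:173.22}}; C={"top":(569.9,-333.2),"side":(571.9,-330.8)}
for n in B:
    A=[panz(n)[0] for _ in range(6)]; P=np.vstack(A)*1000; r=np.hypot(P[:,0]-C[n][0],P[:,1]-C[n][1])
    for q,b in B[n].items():
        z=P[(abs(r-q)<4)][:,2]; 
        P2=np.vstack([a for a in A])*1000
        m0=np.median(z[z<b]); s=z[abs(z-m0)<4.5]
        for _ in range(3): s=z[abs(z-s.mean())<4.5]
        print(n,q,len(s),"sink",round(b-s.mean(),2),"med",round(b-np.median(s),2))
```

```text
top 20 250 sink 5.16 med 5.16
top 50 364 sink 5.14 med 5.23
top 80 2433 sink 5.16 med 5.18
side 20 129 sink 5.23 med 5.16
side 50 317 sink 5.29 med 5.39
side 80 2693 sink 5.09 med 5.06
```

Run:
```python
from h import *
go(.372,.3705,.0535+grip_depth,90)
```

```text
t 50.1 dpos cm [2.200e-01 1.000e-02 2.001e+01] drot [ 0.  0. -0.] deg 0 j6 135
```

```bash
python3 -m pendant '[{"delta_pos":[0.2,0,4],"delta_rot":[0,0,0],"hand":0.6},{"delta_pos":[0.2,0,8],"delta_rot":[0,0,0],"hand":0.6},{"delta_pos":[0.2,0,12],"delta_rot":[0,0,0],"hand":0.6},{"delta_pos":[0.2,0,16],"delta_rot":[0,0,0],"hand":0.6},{"delta_pos":[0.2,0,19],"delta_rot":[0,0,0],"hand":0.6},{"delta_pos":[0.2,0,20],"delta_rot":[0,0,0],"hand":0.4},{"delta_pos":[0.2,0,20],"delta_rot":[0,0,0],"hand":0},{"delta_pos":[0.2,0,20],"delta_rot":[0,0,0],"hand":0},{"delta_pos":[0.2,0,20],"delta_rot":[0,0,0],"hand":0},{"delta_pos":[0.2,0,20],"delta_rot":[0,0,0],"hand":0},{"delta_pos":[0.2,0,20],"delta_rot":[0,0,0],"hand":0},{"delta_pos":[0.2,0,20],"delta_rot":[0,0,0],"hand":0},{"delta_pos":[0.2,0,20],"delta_rot":[0,0,0],"hand":0},{"delta_pos":[0.2,0,20],"delta_rot":[0,0,0],"hand":0}]' 45;  python3 -m pendant '[{"delta_pos":[0,0,-0.5],"delta_rot":[0,0,0],"hand":0},{"delta_pos":[0,0,-1.5],"delta_rot":[0,0,0],"hand":0},{"delta_pos":[0,0,-3],"delta_rot":[0,0,0],"hand":0},{"delta_pos":[0,0,-5],"delta_rot":[0,0,0],"hand":0},{"delta_pos":[0,0,-8],"delta_rot":[0,0,0],"hand":0},{"delta_pos":[0,0,-11],"delta_rot":[0,0,0],"hand":0},{"delta_pos":[0,0,-13],"delta_rot":[0,0,0],"hand":0},{"delta_pos":[0,0,-13],"delta_rot":[0,0,0],"hand":0},{"delta_pos":[0,0,-13],"delta_rot":[0,0,0],"hand":0}]';  python3 - <<'E'
from h import *
portions()
p,X=cloud("top"); Q=X.reshape(-1,3)
th=np.radians(14.7); c=np.array([.5015,.046])
with np.errstate(all='ignore'):
    d=Q[:,:2]-c; u=d@[np.cos(th),np.sin(th)]; v=d@[-np.sin(th),np.cos(th)]
    m=(abs(Q[:,2]-.058)<.005)&(abs(u)<.1)&(abs(v)<.14); print("crate rim",rect(Q[m]), [np.round(np.percentile(a[m],[1,99])*1000,1) for a in(u,v)])
go(.502,.046,.205,104.8)
E
```

```text
clock: 51.25
tcp_pos: [0.3734, 0.3726, 0.056]
ee_rot: [-0.002, 1.0, -0.0, 0.002]
contact_force: [0.3, 5.2, 5.5]
finger_gap: 0.164
gripper_force: 45.2
clock: 52.0
tcp_pos: [0.3722, 0.3707, 0.1843]
ee_rot: [-0.0, 1.0, -0.0, 0.001]
contact_force: [1.1, -0.0, -8.7]
finger_gap: 0.167
gripper_force: 45.0
2069 z 0.212 [ 568.9 -333.2] [140.7 143.2] closing 44.5
284 z 0.041 [557.2 -15.6] [71.9 35.7] closing -71.7
190 z 0.068 [ 407.3 -407.2] [109.7  19.4] closing -87.0
crate rim (array([504.4,  45. ]), array([184. , 252.4]), 15.6) [array([-89.5,  83. ]), array([-127.6,  123.1])]
t 52.1 dpos cm [13.14 32.35 -0.45] drot [ 0.002  0.003 -0.259] deg 15 j6 80
```

```bash
python3 -m pendant '[{"delta_pos":[0.4,1,0],"delta_rot":[0,0,-0.02],"hand":0},{"delta_pos":[1.2,3,0],"delta_rot":[0,0,-0.04],"hand":0},{"delta_pos":[2.4,6,0],"delta_rot":[0,0,-0.06],"hand":0},{"delta_pos":[3.7,9,0],"delta_rot":[0,0,-0.08],"hand":0},{"delta_pos":[4.9,12,0],"delta_rot":[0,0,-0.1],"hand":0},{"delta_pos":[6.1,15,0],"delta_rot":[0,0,-0.12],"hand":0},{"delta_pos":[7.3,18,0],"delta_rot":[0,0,-0.15],"hand":0},{"delta_pos":[8.5,21,0],"delta_rot":[0,0,-0.18],"hand":0},{"delta_pos":[9.7,24,0],"delta_rot":[0,0,-0.2],"hand":0},{"delta_pos":[11,27,0],"delta_rot":[0,0,-0.22],"hand":0},{"delta_pos":[12,29.5,0],"delta_rot":[0,0,-0.24],"hand":0},{"delta_pos":[12.8,31.5,0],"delta_rot":[0,0,-0.258],"hand":0},{"delta_pos":[13.1,32.4,0],"delta_rot":[0,0,-0.258],"hand":0},{"delta_pos":[13.1,32.4,0],"delta_rot":[0,0,-0.258],"hand":0},{"delta_pos":[13.1,32.4,0],"delta_rot":[0,0,-0.258],"hand":0},{"delta_pos":[13.1,32.4,0],"delta_rot":[0,0,-0.258],"hand":0}]'; python3 -m pendant '[{"delta_pos":[0,0,1],"delta_rot":[0,0,0],"hand":0},{"delta_pos":[0,0,3],"delta_rot":[0,0,0],"hand":0},{"delta_pos":[0,0,4.5],"delta_rot":[0,0,0],"hand":0},{"delta_pos":[0,0,5],"delta_rot":[0,0,0],"hand":0},{"delta_pos":[0,0,5],"delta_rot":[0,0,0],"hand":0},{"delta_pos":[0,0,5],"delta_rot":[0,0,0],"hand":0},{"delta_pos":[0,0,5],"delta_rot":[0,0,0],"hand":0}]'
python3 - <<'E'
from h import *
go(.5018,.0457,.1015+grip_depth,104.7)
E
```

```text
clock: 53.43
tcp_pos: [0.5016, 0.0475, 0.1823]
ee_rot: [-0.001, 0.992, 0.129, -0.001]
contact_force: [-0.6, -0.0, -7.4]
finger_gap: 0.162
gripper_force: 45.0
clock: 54.02
tcp_pos: [0.5034, 0.0469, 0.1347]
ee_rot: [0.0, 0.992, 0.129, 0.001]
contact_force: [0.4, 0.4, -7.6]
finger_gap: 0.168
gripper_force: 45.0
t 54.0 dpos cm [-0.19  0.08  3.32] drot [ 0.    -0.002  0.002] deg 0 j6 81
```

```bash
python3 -m pendant '[{"delta_pos":[-0.2,0.1,0],"delta_rot":[0,0,0],"hand":0},{"delta_pos":[-0.2,0.1,0.7],"delta_rot":[0,0,0],"hand":0},{"delta_pos":[-0.2,0.1,1.4],"delta_rot":[0,0,0],"hand":0},{"delta_pos":[-0.2,0.1,1.9],"delta_rot":[0,0,0],"hand":0},{"delta_pos":[-0.2,0.1,2.3],"delta_rot":[0,0,0],"hand":0},{"delta_pos":[-0.2,0.1,2.7],"delta_rot":[0,0,0],"hand":0},{"delta_pos":[-0.2,0.1,2.7],"delta_rot":[0,0,0],"hand":0}]'; python3 -m pendant '[{"delta_pos":[0,0,0.2],"delta_rot":[0,0,0],"hand":0},{"delta_pos":[0,0,0.4],"delta_rot":[0,0,0],"hand":0},{"delta_pos":[0,0,0.4],"delta_rot":[0,0,0],"hand":0}]'
```

```text
clock: 54.6
tcp_pos: [0.507, 0.0463, 0.1109]
ee_rot: [-0.0, 0.992, 0.128, 0.007]
contact_force: [10.7, 5.7, 9.1]
finger_gap: 0.167
gripper_force: 45.0
clock: 54.85
tcp_pos: [0.5081, 0.0465, 0.1087]
ee_rot: [-0.0, 0.992, 0.129, 0.008]
contact_force: [11.7, 7.9, 14.2]
finger_gap: 0.17
gripper_force: 45.0
```

```bash
python3 -m pendant '[{"delta_pos":[0,0,-0.5],"delta_rot":[0,0,0],"hand":0},{"delta_pos":[0,0,-2],"delta_rot":[0,0,0],"hand":0},{"delta_pos":[0,0,-4],"delta_rot":[0,0,0],"hand":0},{"delta_pos":[0,0,-5],"delta_rot":[0,0,0],"hand":0},{"delta_pos":[0,0,-5],"delta_rot":[0,0,0],"hand":0},{"delta_pos":[0,0,-5],"delta_rot":[0,0,0],"hand":0}]'
python3 - <<'E'
from h import *
s=sense(); print(np.round(s["tcp_pos"],4),np.round(s["ee_rot"],4))
p,X=cloud("side"); save(p,"m.png",(110,70,290,220),(720,600))
E
```

```text
clock: 55.35
tcp_pos: [0.5014, 0.0451, 0.1525]
ee_rot: [0.0, 0.992, 0.128, 0.001]
contact_force: [-0.0, 0.2, -8.3]
finger_gap: 0.17
gripper_force: 45.0
[0.5014 0.0451 0.1525] [1.000e-04 9.917e-01 1.285e-01 5.000e-04]
```

View pics/m.png

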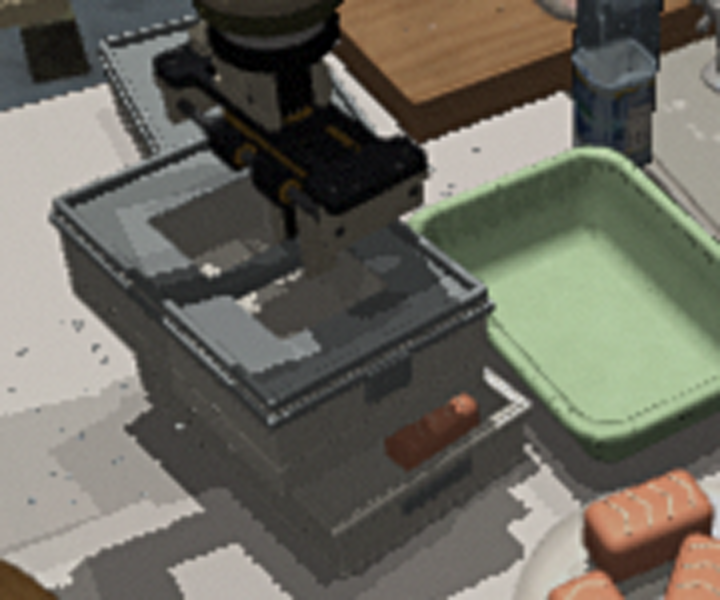

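Run:
```python
from h import *
rim(.1885,.5014,.0451)
th=np.radians(14.7); c=np.array([.5015,.046])
for n in("top","side"):
    p,X=cloud(n); Q=X.reshape(-1,3)
    with np.errstate(all='ignore'):
        d=Q[:,:2]-c; u=d@[np.cos(th),np.sin(th)]*1000; v=d@[-np.sin(th),np.cos(th)]*1000
        for nm,z in(("crate rim",.0565),("box rim",.1885)):
            m=(abs(Q[:,2]-z)<.005)
            for w,a,o in(("u",u,v),("v",v,u)):
                for sg in(-1,1):
                    h=82 if w=="u" else 122; oh=110 if w=="u" else 70
                    k=m&(abs(a-sg*h)<9)&(abs(o)<oh)
                    if k.sum()>15: print(n,nm,w,sg,k.sum(),np.round(np.percentile(a[k],[5,50,95]),1))
```

```text
top 860 (array([479. ,  -1.9]), array([164.5, 169.5]), 15.0)
side 1248 (array([470. ,  36.6]), array([167.3, 247.4]), 15.4)
top crate rim u 1 71 [77.6 80.3 83.1]
top crate rim v -1 120 [-127.7 -124.4 -120.9]
top box rim u -1 23 [-90.1 -84.7 -78.5]
top box rim v -1 74 [-123.6 -121.  -118.3]
top box rim v 1 48 [113.8 116.1 119.4]
side crate rim u -1 41 [-85.3 -81.7 -76.2]
side crate rim u 1 33 [76.4 80.4 85.5]
side crate rim v -1 204 [-127.3 -123.4 -117.9]
side box rim u -1 46 [-90.5 -86.3 -76.2]
side box rim v -1 86 [-123.2 -120.8 -117.5]
side box rim v 1 63 [114.2 117.1 120.6]
```

Run:
```python
from h import *
th=np.radians(15.2); c=np.array([.470,.0366])
for n in("side","top"):
    p,X=cloud(n); Q=X.reshape(-1,3)
    with np.errstate(all='ignore'):
        d=Q[:,:2]-c; u=d@[np.cos(th),np.sin(th)]*1000; v=d@[-np.sin(th),np.cos(th)]*1000
        for lo,hi in((-90,-70),(-70,-45),(-45,45),(45,70),(70,90)):
            m=(u>lo)&(u<hi)&(abs(v)>80)&(abs(v)<125)&(Q[:,2]>.165)&(Q[:,2]<.21)
            if m.sum()>10: print(n,lo,hi,m.sum(),np.round(np.percentile(Q[m,2],[10,50,90]),4))
        for nm,a,o in(("u",u,abs(v)<115),("v",v,abs(u)<75)):
            m=o&(Q[:,2]>.18)&(Q[:,2]<.2); print(n,nm,np.round(np.percentile(a[m&(abs(a)<135)],[1,99]),1))
```

```text
side -90 -70 226 [0.1728 0.1827 0.1924]
side -70 -45 287 [0.1785 0.1828 0.1903]
side -45 45 917 [0.1761 0.1797 0.1866]
side 45 70 133 [0.1719 0.176  0.1825]
side 70 90 102 [0.1709 0.1772 0.1835]
side u [-82.  82.]
side v [-122.2  121.6]
top -90 -70 118 [0.1786 0.1844 0.1926]
top -70 -45 206 [0.1798 0.1823 0.1904]
top -45 45 742 [0.1755 0.1791 0.1867]
top 45 70 146 [0.1723 0.1747 0.1814]
top 70 90 78 [0.1718 0.1777 0.1828]
top u [-83.9  79.8]
top v [-122.7  120. ]
```

The box shifted about 32 mm along its bar relative to the gripper, and the bump tilted it by about 4°. I'll set it back down, re-measure and regrip at its centre.

Run:
```python
from h import *
go(.404,.37,.1825+grip_depth,90)
```

```text
t 55.7 dpos cm [ -1.05 -33.88  -3.06] drot [-0.     0.001  0.258] deg -15 j6 132
```

```bash
python3 -m pendant '[{"delta_pos":[0,-1,-1],"delta_rot":[0,0,0.01],"hand":0},{"delta_pos":[-0.1,-3,-2],"delta_rot":[0,0,0.03],"hand":0},{"delta_pos":[-0.2,-6,-3],"delta_rot":[0,0,0.06],"hand":0},{"delta_pos":[-0.3,-9,-3],"delta_rot":[0,0,0.09],"hand":0},{"delta_pos":[-0.4,-12,-3],"delta_rot":[0,0,0.11],"hand":0},{"delta_pos":[-0.5,-15,-3],"delta_rot":[0,0,0.13],"hand":0},{"delta_pos":[-0.6,-18,-3],"delta_rot":[0,0,0.15],"hand":0},{"delta_pos":[-0.7,-21,-3],"delta_rot":[0,0,0.17],"hand":0},{"delta_pos":[-0.8,-24,-3],"delta_rot":[0,0,0.19],"hand":0},{"delta_pos":[-0.9,-27,-3],"delta_rot":[0,0,0.21],"hand":0},{"delta_pos":[-1,-30,-3],"delta_rot":[0,0,0.23],"hand":0},{"delta_pos":[-1,-32.5,-3],"delta_rot":[0,0,0.25],"hand":0},{"delta_pos":[-1,-33.9,-3],"delta_rot":[0,0,0.258],"hand":0},{"delta_pos":[-1,-33.9,-3],"delta_rot":[0,0,0.258],"hand":0},{"delta_pos":[-1,-33.9,-3],"delta_rot":[0,0,0.258],"hand":0}]' && python3 -m pendant '[{"delta_pos":[0,0,1],"delta_rot":[0,0,0],"hand":0},{"delta_pos":[0,0,3],"delta_rot":[0,0,0],"hand":0},{"delta_pos":[0,0,6],"delta_rot":[0,0,0],"hand":0},{"delta_pos":[0,0,9],"delta_rot":[0,0,0],"hand":0},{"delta_pos":[0,0,11],"delta_rot":[0,0,0],"hand":0},{"delta_pos":[0,0,11.8],"delta_rot":[0,0,0],"hand":0},{"delta_pos":[0,0,12.3],"delta_rot":[0,0,0],"hand":0},{"delta_pos":[0,0,12.6],"delta_rot":[0,0,0],"hand":0},{"delta_pos":[0,0,12.6],"delta_rot":[0,0,0],"hand":0}]'
```

```text
clock: 56.95
tcp_pos: [0.4044, 0.3708, 0.182]
ee_rot: [0.0, 1.0, 0.001, -0.0]
contact_force: [-0.4, -0.3, -7.8]
finger_gap: 0.171
gripper_force: 45.0
clock: 57.7
tcp_pos: [0.4056, 0.3699, 0.0582]
ee_rot: [-0.0, 1.0, -0.0, 0.0]
contact_force: [1.5, 0.7, -7.9]
finger_gap: 0.167
gripper_force: 45.0
```

```bash
python3 -m pendant '[{"delta_pos":[0,0,0.1],"delta_rot":[0,0,0],"hand":0},{"delta_pos":[0,0,0.2],"delta_rot":[0,0,0],"hand":0},{"delta_pos":[0,0,0.3],"delta_rot":[0,0,0],"hand":0},{"delta_pos":[0,0,0.4],"delta_rot":[0,0,0],"hand":0},{"delta_pos":[0,0,0.4],"delta_rot":[0,0,0],"hand":0}]'; python3 -m pendant '[{"delta_pos":[0,0,0],"delta_rot":[0,0,0],"hand":0.55},{"delta_pos":[0,0,0],"delta_rot":[0,0,0],"hand":0.55},{"delta_pos":[0,0,0],"delta_rot":[0,0,0],"hand":0.55},{"delta_pos":[0,0,0],"delta_rot":[0,0,0],"hand":0.55},{"delta_pos":[0,0,0],"delta_rot":[0,0,0],"hand":0.55},{"delta_pos":[0,0,0],"delta_rot":[0,0,0],"hand":0.55},{"delta_pos":[0,0,-3],"delta_rot":[0,0,0],"hand":0.55},{"delta_pos":[0,0,-7],"delta_rot":[0,0,0],"hand":0.55},{"delta_pos":[0,0,-11],"delta_rot":[0,0,0],"hand":0.55},{"delta_pos":[0,0,-11],"delta_rot":[0,0,0],"hand":0.55},{"delta_pos":[0,0,-11],"delta_rot":[0,0,0],"hand":0.55}]'
python3 - <<'E'
from h import *
rim(.09,.372,.37,.155); rim(.066,.555,.37,.15)
go(.372,.369,.15,90)
th=np.radians(14.7); c=np.array([.5015,.046])
for n in("top","side"):
    p,X=cloud(n); Q=X.reshape(-1,3)
    with np.errstate(all='ignore'):
        d=Q[:,:2]-c; u=d@[np.cos(th),np.sin(th)]*1000; v=d@[-np.sin(th),np.cos(th)]*1000
        m=(abs(Q[:,2]-.057)<.006)
        for w,a,o in(("u",u,v),("v",v,u)):
            for sg in(-1,1):
                h=82 if w=="u" else 122; oh=110 if w=="u" else 70
                k=m&(abs(a-sg*h)<9)&(abs(o)<oh)
                if k.sum()>15: print(n,w,sg,k.sum(),np.round(np.percentile(a[k],[5,50,95]),1),np.round(np.polyfit(o[k],a[k],1)[0]*57,2))
E
```

```text
clock: 58.12
tcp_pos: [0.4062, 0.3708, 0.0575]
ee_rot: [-0.0, 1.0, -0.0, 0.001]
contact_force: [-14.8, -11.5, 27.0]
finger_gap: 0.172
gripper_force: 45.0
clock: 59.03
tcp_pos: [0.407, 0.3718, 0.1663]
ee_rot: [-0.002, 1.0, -0.0, 0.003]
contact_force: [1.3, -0.6, -0.8]
finger_gap: 0.552
gripper_force: 0.0
top 818 (array([371.6, 366.5]), array([241.9, 163.8]), 89.9)
side 597 (array([373.8, 369.6]), array([164.1, 251.1]), 0.0)
top 1059 (array([555.6, 367.4]), array([164.5, 245.9]), 0.0)
side 592 (array([557.2, 370.5]), array([164.5, 253.6]), 0.3)
t 59.2 dpos cm [-3.19  0.05  2.94] drot [ 0.002  0.003 -0.   ] deg 0 j6 135
top u -1 291 [-89.  -84.4 -79.5] -0.73
top u 1 250 [73.4 77.6 82.5] -0.33
top v -1 172 [-127.5 -123.  -118.4] 0.75
top v 1 187 [113.8 118.1 123.2] 0.67
side u -1 268 [-87.  -82.5 -77.1] -0.8
side u 1 228 [74.5 78.2 84.5] -0.72
side v -1 209 [-127.2 -123.1 -117.5] 0.85
side v 1 164 [113.7 117.2 125.3] 1.09
```

```bash
python3 -m pendant '[{"delta_pos":[-3.3,-0.1,0],"delta_rot":[0,0,0],"hand":0.55},{"delta_pos":[-3.3,-0.1,1],"delta_rot":[0,0,0],"hand":0.55},{"delta_pos":[-3.3,-0.1,5],"delta_rot":[0,0,0],"hand":0.55},{"delta_pos":[-3.3,-0.1,9],"delta_rot":[0,0,0],"hand":0.55},{"delta_pos":[-3.3,-0.1,11.1],"delta_rot":[0,0,0],"hand":0.4},{"delta_pos":[-3.3,-0.1,11.1],"delta_rot":[0,0,0],"hand":0},{"delta_pos":[-3.3,-0.1,11.1],"delta_rot":[0,0,0],"hand":0},{"delta_pos":[-3.3,-0.1,11.1],"delta_rot":[0,0,0],"hand":0},{"delta_pos":[-3.3,-0.1,11.1],"delta_rot":[0,0,0],"hand":0},{"delta_pos":[-3.3,-0.1,11.1],"delta_rot":[0,0,0],"hand":0},{"delta_pos":[-3.3,-0.1,11.1],"delta_rot":[0,0,0],"hand":0},{"delta_pos":[-3.3,-0.1,11.1],"delta_rot":[0,0,0],"hand":0},{"delta_pos":[-3.3,-0.1,11.1],"delta_rot":[0,0,0],"hand":0}]' 50; python3 -m pendant '[{"delta_pos":[0,0,-0.5],"delta_rot":[0,0,0],"hand":0},{"delta_pos":[0,0,-1.5],"delta_rot":[0,0,0],"hand":0},{"delta_pos":[0,0,-3],"delta_rot":[0,0,0],"hand":0},{"delta_pos":[0,0,-5],"delta_rot":[0,0,0],"hand":0},{"delta_pos":[0,0,-8],"delta_rot":[0,0,0],"hand":0},{"delta_pos":[0,0,-11],"delta_rot":[0,0,0],"hand":0},{"delta_pos":[0,0,-13],"delta_rot":[0,0,0],"hand":0},{"delta_pos":[0,0,-13],"delta_rot":[0,0,0],"hand":0},{"delta_pos":[0,0,-13],"delta_rot":[0,0,0],"hand":0}]';  python3 - <<'E'
from h import *
rim(.218,.372,.37,.16)
go(.4996,.0427,.205,105.5)
E
```

```text
clock: 60.42
tcp_pos: [0.3735, 0.3718, 0.054]
ee_rot: [-0.001, 1.0, -0.0, 0.002]
contact_force: [-1.4, -3.8, 6.9]
finger_gap: 0.169
gripper_force: 50.0
clock: 61.17
tcp_pos: [0.3724, 0.372, 0.1828]
ee_rot: [-0.001, 1.0, -0.0, 0.001]
contact_force: [1.4, -0.2, -8.3]
finger_gap: 0.168
gripper_force: 50.0
top 1111 (array([370.8, 333.1]), array([173.4, 163.9]), 90.0)
side 442 (array([371.6, 369.5]), array([163.5, 248.7]), 0.0)
t 61.3 dpos cm [12.88 32.78 -0.64] drot [ 0.002  0.003 -0.271] deg 16 j6 79
```

```bash
python3 -m pendant '[{"delta_pos":[0.4,1,0],"delta_rot":[0,0,-0.02],"hand":0},{"delta_pos":[1.2,3,0],"delta_rot":[0,0,-0.04],"hand":0},{"delta_pos":[2.4,6,0],"delta_rot":[0,0,-0.06],"hand":0},{"delta_pos":[3.6,9,0],"delta_rot":[0,0,-0.08],"hand":0},{"delta_pos":[4.8,12,0],"delta_rot":[0,0,-0.1],"hand":0},{"delta_pos":[5.9,15,0],"delta_rot":[0,0,-0.12],"hand":0},{"delta_pos":[7.1,18,0],"delta_rot":[0,0,-0.15],"hand":0},{"delta_pos":[8.3,21,0],"delta_rot":[0,0,-0.18],"hand":0},{"delta_pos":[9.5,24,0],"delta_rot":[0,0,-0.2],"hand":0},{"delta_pos":[10.7,27,0],"delta_rot":[0,0,-0.22],"hand":0},{"delta_pos":[11.8,29.8,0],"delta_rot":[0,0,-0.24],"hand":0},{"delta_pos":[12.5,31.8,0],"delta_rot":[0,0,-0.27],"hand":0},{"delta_pos":[12.9,32.8,0],"delta_rot":[0,0,-0.27],"hand":0},{"delta_pos":[12.9,32.8,0],"delta_rot":[0,0,-0.27],"hand":0},{"delta_pos":[12.9,32.8,0],"delta_rot":[0,0,-0.27],"hand":0},{"delta_pos":[12.9,32.8,0],"delta_rot":[0,0,-0.27],"hand":0}]'; python3 -m pendant '[{"delta_pos":[0,0,1],"delta_rot":[0,0,0],"hand":0},{"delta_pos":[0,0,3],"delta_rot":[0,0,0],"hand":0},{"delta_pos":[0,0,4.5],"delta_rot":[0,0,0],"hand":0},{"delta_pos":[0,0,5],"delta_rot":[0,0,0],"hand":0},{"delta_pos":[0,0,5],"delta_rot":[0,0,0],"hand":0},{"delta_pos":[0,0,5],"delta_rot":[0,0,0],"hand":0},{"delta_pos":[0,0,5],"delta_rot":[0,0,0],"hand":0},{"delta_pos":[0,0,5],"delta_rot":[0,0,0],"hand":0}]'
cat >> h.py <<'E'
def edges(z,c=(.4996,.0427),yaw=15.5,win=.006):
    th=np.radians(yaw)
    for n in("top","side"):
        p,X=cloud(n); Q=X.reshape(-1,3)
        with np.errstate(all='ignore'):
            d=Q[:,:2]-np.array(c); u=d@[np.cos(th),np.sin(th)]*1000; v=d@[-np.sin(th),np.cos(th)]*1000
            m=(abs(Q[:,2]-z)<win)
            for w,a,o in(("u",u,v),("v",v,u)):
                r=[]
                for sg in(-1,1):
                    h=82 if w=="u" else 122; oh=110 if w=="u" else 70
                    k=m&(abs(a-sg*h)<14)&(abs(o)<oh)
                    if k.sum()>15: r.append((sg,int(k.sum()),np.round(np.percentile(a[k],[5,50,95]),1).tolist(),float(np.round(np.polyfit(o[k],a[k],1)[0]*57,1))))
                print(n,w,r)
E
python3 - <<'E'
from h import *
s=sense(); print(np.round(s["tcp_pos"],4),np.round(s["ee_rot"],4))
z=s["tcp_pos"][2]+.0155+.021; print(z)
edges(z,win=.005)
print("crate"); edges(.057)
go(.4996,.0427,.1015+grip_depth,105.5)
E
```

```text
clock: 62.6
tcp_pos: [0.4999, 0.0442, 0.1803]
ee_rot: [-0.001, 0.991, 0.134, -0.001]
contact_force: [0.2, 0.6, -7.4]
finger_gap: 0.167
gripper_force: 50.0
clock: 63.27
tcp_pos: [0.5018, 0.0435, 0.133]
ee_rot: [0.0, 0.991, 0.135, 0.001]
contact_force: [0.4, 0.2, -7.8]
finger_gap: 0.169
gripper_force: 50.0
[0.5018 0.0435 0.133 ] [2.000e-04 9.909e-01 1.346e-01 1.100e-03]
0.16947942829298937
top u [(-1, 143, [-81.8, -79.2, -76.3], 0.1), (1, 82, [75.5, 78.2, 81.2], 0.1)]
top v [(-1, 123, [-123.0, -120.3, -117.5], -0.1), (1, 48, [115.1, 117.2, 120.0], -0.2)]
side u [(-1, 181, [-79.8, -77.5, -73.9], 0.1), (1, 67, [77.7, 79.8, 83.7], 0.6)]
side v [(-1, 148, [-122.3, -120.1, -116.6], 0.2), (1, 82, [115.2, 118.1, 122.3], -0.2)]
crate
top u [(-1, 157, [-86.2, -83.3, -80.0], -0.0)]
top v [(-1, 66, [-125.2, -123.6, -121.2], -0.2)]
side u [(-1, 268, [-83.9, -80.0, -74.4], 0.0)]
side v [(-1, 206, [-124.3, -120.9, -114.6], 0.2)]
t 63.5 dpos cm [-0.19  0.01  3.08] drot [ 0.    -0.001 -0.001] deg 0 j6 79
```

```bash
python3 -m pendant '[{"delta_pos":[0,-0.1,0],"delta_rot":[0,0,0],"hand":0},{"delta_pos":[0,-0.1,0.7],"delta_rot":[0,0,0],"hand":0},{"delta_pos":[0,-0.1,1.4],"delta_rot":[0,0,0],"hand":0},{"delta_pos":[0,-0.1,1.9],"delta_rot":[0,0,0],"hand":0},{"delta_pos":[0,-0.1,2.3],"delta_rot":[0,0,0],"hand":0},{"delta_pos":[0,-0.1,2.5],"delta_rot":[0,0,0],"hand":0},{"delta_pos":[0,-0.1,2.5],"delta_rot":[0,0,0],"hand":0}]'; python3 -m pendant '[{"delta_pos":[0,0,0.2],"delta_rot":[0,0,0],"hand":0},{"delta_pos":[0,0,0.4],"delta_rot":[0,0,0],"hand":0},{"delta_pos":[0,0,0.4],"delta_rot":[0,0,0],"hand":0}]'
```

```text
clock: 64.05
tcp_pos: [0.5, 0.0443, 0.1056]
ee_rot: [-0.0, 0.991, 0.134, -0.001]
contact_force: [-0.0, -0.0, -7.5]
finger_gap: 0.169
gripper_force: 50.0
clock: 64.3
tcp_pos: [0.501, 0.0443, 0.104]
ee_rot: [0.0, 0.991, 0.135, 0.0]
contact_force: [-5.8, 0.2, 2.2]
finger_gap: 0.164
gripper_force: 50.0
```

It dropped inside the rim and seated. Releasing and moving to the shallow box.

```bash
python3 -m pendant '[{"delta_pos":[0,0,0],"delta_rot":[0,0,0],"hand":0.55},{"delta_pos":[0,0,0],"delta_rot":[0,0,0],"hand":0.55},{"delta_pos":[0,0,0],"delta_rot":[0,0,0],"hand":0.55},{"delta_pos":[0,0,0],"delta_rot":[0,0,0],"hand":0.55},{"delta_pos":[0,0,0],"delta_rot":[0,0,0],"hand":0.55},{"delta_pos":[0,0,0],"delta_rot":[0,0,0],"hand":0.55},{"delta_pos":[0,0,-3],"delta_rot":[0,0,0],"hand":0.55},{"delta_pos":[0,0,-7],"delta_rot":[0,0,0],"hand":0.55},{"delta_pos":[0,0,-11],"delta_rot":[0,0,0],"hand":0.55},{"delta_pos":[0,0,-11],"delta_rot":[0,0,0],"hand":0.55}]'
python3 - <<'E'
from h import *
go(.556,.369,.2,90)
E
```

```text
clock: 65.13
tcp_pos: [0.5049, 0.0443, 0.2219]
ee_rot: [0.001, 0.991, 0.135, 0.006]
contact_force: [1.4, 0.2, 2.0]
finger_gap: 0.546
gripper_force: 0.0
t 65.1 dpos cm [ 13.53 -29.95   4.13] drot [ 0.002 -0.013  0.27 ] deg -15 j6 124
```

```bash
python3 -m pendant '[{"delta_pos":[13.5,-30,0],"delta_rot":[0,0,0.27],"hand":0.55},{"delta_pos":[13.5,-30,0],"delta_rot":[0,0,0.27],"hand":0.55},{"delta_pos":[13.5,-30,0],"delta_rot":[0,0,0.27],"hand":0.55},{"delta_pos":[13.5,-30,0],"delta_rot":[0,0,0.27],"hand":0.55},{"delta_pos":[13.5,-30,0],"delta_rot":[0,0,0.27],"hand":0.55},{"delta_pos":[13.5,-30,2],"delta_rot":[0,0,0.27],"hand":0.55},{"delta_pos":[13.5,-30,4],"delta_rot":[0,0,0.27],"hand":0.55},{"delta_pos":[13.5,-30,4],"delta_rot":[0,0,0.27],"hand":0.55},{"delta_pos":[13.5,-30,4],"delta_rot":[0,0,0.27],"hand":0.55},{"delta_pos":[13.5,-30,4],"delta_rot":[0,0,0.27],"hand":0.55},{"delta_pos":[13.5,-30,4],"delta_rot":[0,0,0.27],"hand":0.55}]'
python3 - <<'E'
from h import *
rim(.066,.555,.37,.15)
edges(.148); rim(.148,.5,.043)
p,_=cloud("side"); save(p,"n.png",(60,70,330,270),(800,600))
go(.5565,.3695,.0273+grip_depth,90)
E
```

```text
clock: 66.05
tcp_pos: [0.5503, 0.3694, 0.1718]
ee_rot: [0.001, 1.0, 0.001, -0.001]
contact_force: [0.0, -0.8, 0.7]
finger_gap: 0.552
gripper_force: 0.0
top 807 (array([555.6, 368.6]), array([164.6, 247.6]), 0.1)
side 509 (array([557.1, 370.1]), array([249.1, 164.9]), 89.7)
top u []
top v []
side u []
side v []
top 9 (array([436.7, -27.5]), array([ 4.1, 36.4]), 13.6)
side 33 (array([583.2, -43.1]), array([110.4,  55. ]), 55.9)
t 66.4 dpos cm [ 0.49 -0.09 14.64] drot [-0.001 -0.001 -0.002] deg 0 j6 124
```

View pics/n.png

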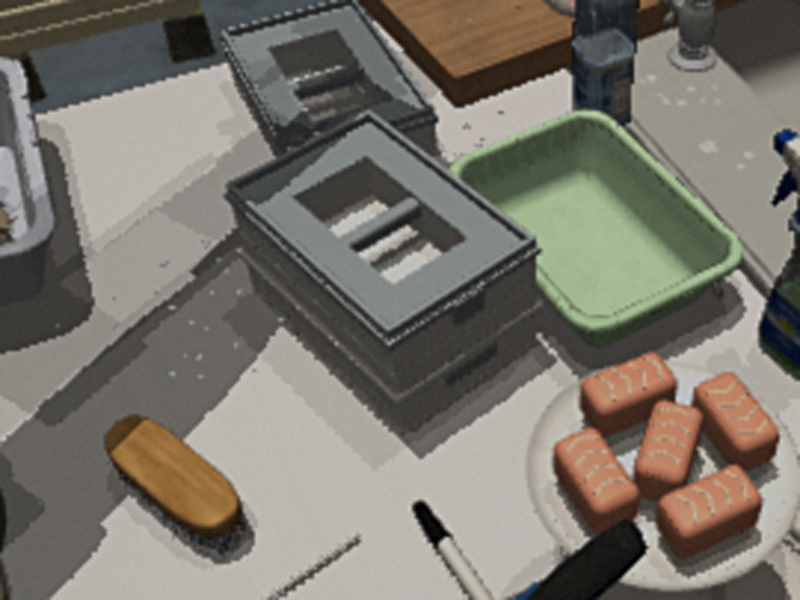

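The deep box sits squarely on the crate at (385,250), and the shallow box is still at (330,75). Fetching it.

```bash
python3 -m pendant '[{"delta_pos":[0.5,-0.1,3],"delta_rot":[0,0,0],"hand":0.55},{"delta_pos":[0.5,-0.1,7],"delta_rot":[0,0,0],"hand":0.55},{"delta_pos":[0.5,-0.1,11],"delta_rot":[0,0,0],"hand":0.55},{"delta_pos":[0.5,-0.1,14],"delta_rot":[0,0,0],"hand":0.55},{"delta_pos":[0.5,-0.1,14.6],"delta_rot":[0,0,0],"hand":0.4},{"delta_pos":[0.5,-0.1,14.6],"delta_rot":[0,0,0],"hand":0},{"delta_pos":[0.5,-0.1,14.6],"delta_rot":[0,0,0],"hand":0},{"delta_pos":[0.5,-0.1,14.6],"delta_rot":[0,0,0],"hand":0},{"delta_pos":[0.5,-0.1,14.6],"delta_rot":[0,0,0],"hand":0},{"delta_pos":[0.5,-0.1,14.6],"delta_rot":[0,0,0],"hand":0},{"delta_pos":[0.5,-0.1,14.6],"delta_rot":[0,0,0],"hand":0},{"delta_pos":[0.5,-0.1,14.6],"delta_rot":[0,0,0],"hand":0},{"delta_pos":[0.5,-0.1,14.6],"delta_rot":[0,0,0],"hand":0}]' 50; python3 -m pendant '[{"delta_pos":[0,0,-0.5],"delta_rot":[0,0,0],"hand":0},{"delta_pos":[0,0,-1.5],"delta_rot":[0,0,0],"hand":0},{"delta_pos":[0,0,-3],"delta_rot":[0,0,0],"hand":0},{"delta_pos":[0,0,-5],"delta_rot":[0,0,0],"hand":0},{"delta_pos":[0,0,-8],"delta_rot":[0,0,0],"hand":0},{"delta_pos":[0,0,-11],"delta_rot":[0,0,0],"hand":0},{"delta_pos":[0,0,-14.5],"delta_rot":[0,0,0],"hand":0},{"delta_pos":[0,0,-18],"delta_rot":[0,0,0],"hand":0},{"delta_pos":[0,0,-20.5],"delta_rot":[0,0,0],"hand":0},{"delta_pos":[0,0,-20.5],"delta_rot":[0,0,0],"hand":0},{"delta_pos":[0,0,-20.5],"delta_rot":[0,0,0],"hand":0}]';  python3 - <<'E'
from h import *
s=sense(); z=s["tcp_pos"][2]; edges(.140); print("held"); edges(z+.0188-.001+.021,(s["tcp_pos"][0],s["tcp_pos"][1]),0)
go(.4996,.0427,.2325+grip_depth,105.5)
E
```

```text
clock: 67.48
tcp_pos: [0.5576, 0.371, 0.0296]
ee_rot: [-0.001, 1.0, -0.0, 0.002]
contact_force: [-0.3, -1.9, 7.4]
finger_gap: 0.171
gripper_force: 50.0
clock: 68.4
tcp_pos: [0.5568, 0.3711, 0.2344]
ee_rot: [-0.001, 1.0, -0.0, 0.002]
contact_force: [0.4, -0.2, -5.3]
finger_gap: 0.169
gripper_force: 50.0
top u [(-1, 214, [-82.4, -79.5, -76.4], 0.0), (1, 220, [74.4, 77.7, 80.9], 0.0)]
top v [(-1, 130, [-122.0, -119.2, -116.3], -0.2), (1, 148, [115.0, 117.8, 121.2], -0.0)]
side u [(-1, 194, [-80.1, -78.5, -74.3], -0.1), (1, 186, [76.4, 79.3, 83.4], 0.2)]
side v [(-1, 168, [-121.4, -119.2, -114.6], 0.0), (1, 141, [115.2, 118.4, 123.4], -0.1)]
held
top u [(-1, 21, [-85.0, -83.1, -80.9], 0.5)]
top v []
side u []
side v []
t 68.6 dpos cm [-5.46 32.69 -0.34] drot [ 0.002  0.005 -0.271] deg 16 j6 79
```

```bash
python3 -m pendant '[{"delta_pos":[-0.2,1,0],"delta_rot":[0,0,-0.02],"hand":0},{"delta_pos":[-0.5,3,0],"delta_rot":[0,0,-0.04],"hand":0},{"delta_pos":[-1,6,0],"delta_rot":[0,0,-0.06],"hand":0},{"delta_pos":[-1.5,9,0],"delta_rot":[0,0,-0.08],"hand":0},{"delta_pos":[-2,12,0],"delta_rot":[0,0,-0.1],"hand":0},{"delta_pos":[-2.5,15,0],"delta_rot":[0,0,-0.12],"hand":0},{"delta_pos":[-3,18,0],"delta_rot":[0,0,-0.15],"hand":0},{"delta_pos":[-3.5,21,0],"delta_rot":[0,0,-0.18],"hand":0},{"delta_pos":[-4,24,0],"delta_rot":[0,0,-0.2],"hand":0},{"delta_pos":[-4.5,27,0],"delta_rot":[0,0,-0.22],"hand":0},{"delta_pos":[-5,29.8,0],"delta_rot":[0,0,-0.24],"hand":0},{"delta_pos":[-5.3,31.6,0],"delta_rot":[0,0,-0.27],"hand":0},{"delta_pos":[-5.4,32.5,0],"delta_rot":[0,0,-0.27],"hand":0},{"delta_pos":[-5.4,32.5,0],"delta_rot":[0,0,-0.27],"hand":0},{"delta_pos":[-5.4,32.5,0],"delta_rot":[0,0,-0.27],"hand":0},{"delta_pos":[-5.4,32.5,0],"delta_rot":[0,0,-0.27],"hand":0},{"delta_pos":[-5.4,32.5,0],"delta_rot":[0,0,-0.27],"hand":0}]'; python3 -m pendant '[{"delta_pos":[0,0,1],"delta_rot":[0,0,0],"hand":0},{"delta_pos":[0,0,3],"delta_rot":[0,0,0],"hand":0},{"delta_pos":[0,0,4.5],"delta_rot":[0,0,0],"hand":0},{"delta_pos":[0,0,5],"delta_rot":[0,0,0],"hand":0},{"delta_pos":[0,0,5],"delta_rot":[0,0,0],"hand":0},{"delta_pos":[0,0,5],"delta_rot":[0,0,0],"hand":0},{"delta_pos":[0,0,5],"delta_rot":[0,0,0],"hand":0},{"delta_pos":[0,0,5],"delta_rot":[0,0,0],"hand":0}]';python3 - <<'E'
from h import *
s=sense(); z=s["tcp_pos"][2]; edges(z+.0178+.021,win=.005); print("deep");edges(.140)
go(.5000,.0441,.1615+grip_depth,105.5)
E
```

```text
clock: 70.02
tcp_pos: [0.5017, 0.0466, 0.2312]
ee_rot: [-0.0, 0.991, 0.135, -0.0]
contact_force: [0.1, 0.5, -3.5]
finger_gap: 0.166
gripper_force: 50.0
clock: 70.68
tcp_pos: [0.5025, 0.0455, 0.1829]
ee_rot: [0.0, 0.991, 0.135, 0.001]
contact_force: [0.2, 0.0, -4.3]
finger_gap: 0.169
gripper_force: 50.0
top u [(-1, 137, [-80.4, -77.8, -75.2], 0.2), (1, 85, [77.0, 79.4, 82.4], -0.1)]
top v [(-1, 120, [-121.1, -118.4, -115.8], -0.2), (1, 49, [116.3, 119.0, 121.9], -0.3)]
side u [(-1, 167, [-78.4, -76.2, -72.8], -0.0), (1, 61, [78.8, 81.3, 85.4], 0.5)]
side v [(-1, 129, [-120.5, -118.2, -114.5], 0.1), (1, 59, [116.4, 120.0, 123.8], 0.8)]
deep
top u [(-1, 103, [-82.4, -80.8, -79.1], 0.0)]
top v [(-1, 33, [-122.1, -121.1, -120.1], -0.1)]
side u [(-1, 193, [-80.3, -78.3, -74.6], 0.2)]
side v [(-1, 160, [-121.3, -119.2, -114.7], -0.2)]
t 70.9 dpos cm [-0.24  0.07  2.08] drot [ 0.    -0.001 -0.001] deg 0 j6 80
```

```bash
python3 -m pendant '[{"delta_pos":[-0.2,0.1,0],"delta_rot":[0,0,0],"hand":0},{"delta_pos":[-0.2,0.1,0.6],"delta_rot":[0,0,0],"hand":0},{"delta_pos":[-0.2,0.1,1.1],"delta_rot":[0,0,0],"hand":0},{"delta_pos":[-0.2,0.1,1.5],"delta_rot":[0,0,0],"hand":0},{"delta_pos":[-0.2,0.1,1.8],"delta_rot":[0,0,0],"hand":0},{"delta_pos":[-0.2,0.1,1.8],"delta_rot":[0,0,0],"hand":0}]'; python3 -m pendant '[{"delta_pos":[0,0,0.2],"delta_rot":[0,0,0],"hand":0},{"delta_pos":[0,0,0.4],"delta_rot":[0,0,0],"hand":0},{"delta_pos":[0,0,0.4],"delta_rot":[0,0,0],"hand":0}]'
```

```text
clock: 71.38
tcp_pos: [0.4993, 0.044, 0.1623]
ee_rot: [-0.0, 0.991, 0.134, -0.001]
contact_force: [0.1, -0.2, -5.3]
finger_gap: 0.167
gripper_force: 50.0
clock: 71.63
tcp_pos: [0.5002, 0.0439, 0.1615]
ee_rot: [0.0, 0.991, 0.135, 0.0]
contact_force: [-7.8, 0.0, 8.5]
finger_gap: 0.169
gripper_force: 50.0
```

Seated. Now I'll release, back away and check.

```bash
python3 -m pendant '[{"delta_pos":[0,0,0],"delta_rot":[0,0,0],"hand":0.55},{"delta_pos":[0,0,0],"delta_rot":[0,0,0],"hand":0.55},{"delta_pos":[0,0,0],"delta_rot":[0,0,0],"hand":0.55},{"delta_pos":[0,0,0],"delta_rot":[0,0,0],"hand":0.55},{"delta_pos":[0,0,0],"delta_rot":[0,0,0],"hand":0.55},{"delta_pos":[0,0,0],"delta_rot":[0,0,0],"hand":0.55},{"delta_pos":[0,0,-3],"delta_rot":[0,0,0],"hand":0.55},{"delta_pos":[0,0,-7],"delta_rot":[0,0,0],"hand":0.55},{"delta_pos":[0,0,-11],"delta_rot":[0,0,0],"hand":0.55},{"delta_pos":[0,0,-11],"delta_rot":[0,0,0],"hand":0.55}]'; python3 -m pendant '[{"delta_pos":[0,-30,0],"delta_rot":[0,0,0],"hand":0.55},{"delta_pos":[0,-30,0],"delta_rot":[0,0,0],"hand":0.55},{"delta_pos":[0,-30,0],"delta_rot":[0,0,0],"hand":0.55},{"delta_pos":[0,-30,0],"delta_rot":[0,0,0],"hand":0.55},{"delta_pos":[0,-30,0],"delta_rot":[0,0,0],"hand":0.55},{"delta_pos":[0,-30,0],"delta_rot":[0,0,0],"hand":0.55},{"delta_pos":[0,-30,0],"delta_rot":[0,0,0],"hand":0.55},{"delta_pos":[0,-30,0],"delta_rot":[0,0,0],"hand":0.55},{"delta_pos":[0,-30,0],"delta_rot":[0,0,0],"hand":0.55}]'
python3 - <<'E'
from h import *
edges(.198)
B={"top":171.69,"side":173.22}; C={"top":(569.9,-333.2),"side":(571.9,-330.8)}
for n in B:
    P=np.vstack([panz(n)[0] for _ in range(3)])*1000; r=np.hypot(P[:,0]-C[n][0],P[:,1]-C[n][1]); z=P[abs(r-80)<4][:,2]; s=z[z<171]; print("sink",n,B[n]-np.median(s))
p,_=cloud("side"); q,_=cloud("top"); save(np.hstack([p,q]),"o.png",None,(800,300))
E
```

```text
clock: 72.47
tcp_pos: [0.5036, 0.0439, 0.2789]
ee_rot: [0.001, 0.991, 0.135, 0.006]
contact_force: [0.6, -0.1, 2.2]
finger_gap: 0.553
gripper_force: 0.0
clock: 73.22
tcp_pos: [0.4188, 0.3355, 0.2692]
ee_rot: [-0.0, 0.991, 0.137, -0.0]
contact_force: [0.5, -0.1, -1.4]
finger_gap: 0.551
gripper_force: 0.0
top u [(-1, 243, [-83.3, -80.7, -77.5], 0.1), (1, 234, [74.2, 76.6, 79.9], 0.2)]
top v [(-1, 145, [-122.2, -119.2, -116.2], -0.1), (1, 172, [115.1, 117.4, 121.2], -0.1)]
side u [(-1, 212, [-81.5, -79.5, -75.6], -0.1), (1, 199, [76.3, 78.2, 82.3], 0.0)]
side v [(-1, 172, [-121.4, -119.3, -115.5], 0.0), (1, 141, [115.6, 118.3, 122.2], -0.4)]
sink top 5.191113780873707
sink side 5.017810987261868
```

View pics/o.png

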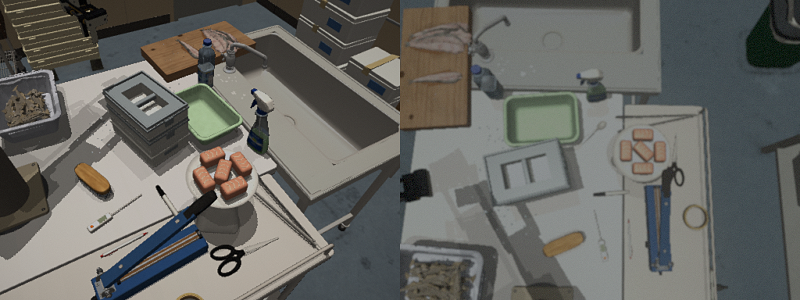

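The stack is closed at (145,115) in the left half, and five portions lie on the pan at (225,172). The sink of about 5.1 mm puts the needle near 7:20.

```bash
python3 -c "
from plant import *
print(job_done())"
```

```text
the job is handed in; nothing more can be done
None
```

I handed the job in with five portions on the pan (the one leftover and four from the crate), one left in the crate, and the deep and shallow boxes back on it squarely seated; the dial is hidden from both cameras, so the needle at about 7:20 is inferred from the pan sinking 5.1 mm, and on the first try at reseating the deep box it was off-centre in the grip, caught the crate rim and tilted about 4°, so I set it down and regripped it.

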